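Take down the joint set on the reject flap and set it out for inspection

TASK

A joint set has been left stacked on the flap of the reject pocket: clear the flap and set the parts out for inspection, the green gauge pin standing in the felt recess of its wooden block, the bronze nut flat in the middle of the scale pan, the steel sleeve over the spigot down on the blue stand, and the red packing plate flat in the middle of the granite plate. Set every part down gently, let nothing fall or tip over, and leave the two rusty fishplate bolts where they lie.

Things in the scene. Friction and masses are not known exactly. Their poses are not given: they have to be found in the camera images.
- pin_c (a point): green enamel gauge pin, 60 mm tall, standing upright on its foot on top of the stack; this point is its centre, half-way up (30 mm above its underside), z up its length. Foot: bare steel disc 34 mm across, 8 mm thick; above it the green body 24 mm across up to 54 mm; bare steel tip 19 mm across up to 60 mm. About 0.17 kg
- nut_c (a point): heavy bronze hexagon nut, lying flat under the pin, on the sleeve; 46 mm across flats, 53 mm across corners, 28 mm high; this point is its centre (14 mm above its underside), z up its bore, x square to one pair of flats (so also flats at 60 and 120 degrees from x). About 0.3 kg
- sleeve_c (a point): bright steel collar sleeve, a plain ring 62 mm outside, bore 42 mm, 36 mm high, standing on end under the nut, on the packing plate; this point is its centre (18 mm above its underside), z up its bore. About 0.4 kg
- plate_c (a point): red-oxide packing plate, rectangular steel, 60 mm along its x, 84 mm along its y, 16 mm thick, lying flat at the bottom of the stack on the iron flap of the reject pocket (a fixed box 165 x 145 mm; the flap is hinged at its far edge, lies shut and level, and carries the stack firmly, its top 38 mm above the table; a small pull ring up to 10 mm high lies on it at the edge nearer the robot); this point is its centre (8 mm above its underside), z up. About 0.56 kg
- block_rest (a point): hardwood gauge block, fixed, 90 x 90 mm, 30 mm high, with a round recess 60 mm across and about 8 mm deep lined with green felt; this point is the middle of the recess floor, 22.5 mm above the table, z up
- scale_pan (a point): light grey bench scale, fixed, 150 x 120 mm, with a flat round aluminium pan 112 mm across whose top is 45 mm above the table and is the highest part; this point is the middle of the pan's top, z up
- spigot_base (a point): blue round stand, fixed, 100 mm across and 14 mm high, with an upright steel spigot 20 mm across in its middle that rises 31 mm above it (top edge bevelled); this point is on the spigot's axis at the top face of the stand, 14 mm above the table, z up the spigot
- granite_top (a point): dark granite surface plate, fixed, 150 mm along its x, 120 mm along its y, flat top 32 mm above the table; this point is the middle of its top face, z up
- bolt_a_c (a point): rusty orange fishplate bolt with a hexagon nut, 130 mm long, 36 mm high, lying loose on the table; this point is its middle, x along it. A bystander
- bolt_b_c (a point): dark brown fishplate bolt with a square nut, 110 mm long, 36 mm high, lying loose on the table; this point is its middle, x along it. A bystander

How it is judged:
By the outcome, as a careful person would: the job done as asked, in the order asked, and still so for the second after the job is handed in, with the robot touching nothing.
It also fails if it takes over 93 s, if anything falls off the work surface, if the arm or the gripper's body presses on something with over 40 N, if the wrist force passes 120 N, or if a joint passes its speed limit or range.

ROBOT

A 6-joint arm with a two-finger parallel gripper is mounted at the origin on the work surface. World frame = base frame: x ahead of the robot, y to its left, z up, the work surface at z = 0. Lengths are in m, angles in rad, forces in N, time in s.
With the tool pointing down it reaches from about 0.425 to 0.95 m from the base axis. Payload 3.5 kg.
Tool frame: the origin (TCP) lies on the mounting face of the last link; the fingertips stand 173 mm ahead of it and the grasp point (between the pads) lies 155 mm ahead of it (r.tips_ahead is the distance from the TCP to the fingertips, in m); z points along the fingers, y is the direction in which the jaws open and shut (so a half turn about z gives the same grasp; the last joint's range is limited). The gripper opens to 85 mm and grips with 20 to 120 N. Pads are 22 mm wide; open, the fingers measure 114 mm over their backs; the gripper's body (76 mm by 85 mm) begins 54 mm behind the grasp point. The pads swing forward as they close: fully open they stand 13 mm farther back than shut.
Start: joints at [1.153, 0.286, 1.577, -0, 1.279, -0.15], TCP at [0.179, 0.651, 0.405] pointing down, gripper open.
Joint ranges: [-2.77, 2.77], [-0.9, 2.22], [0.21, 2.48], [-1.53, 4.67], [0.24, 2.81], [-2.84, 2.84]. Speed limits (rad/s): [2.79, 2.79, 3.14, 3.14, 3.14, 3.14].

INTERFACE

Orientations are given as a unit quaternion [x, y, z, w].
In Python, from cell import monitor, camera, r gives the robot as it stands.
- The arm moves only by the tool play_rows, never from a script. Its argument "series" is a list of rows, each a list of 2 entries, a list of its own where there are three numbers: the shift along the tool's x, y, z in cm, then the turn, a rotation vector about the tool's x, y, z in rad. In form: [[[dx, dy, dz], [ax, ay, az]], ...]. A call has 1 to 12 rows; each row is the pose to reach, as a shift and turn from the pose commanded when the call began, along the tool's axes at that moment; what a row does not reach only later rows make up. A row lasts 1/8 s, in which the tool goes at most 62.5 mm and 10.7 degrees, less where a joint would pass 70% of its speed; a pose out of reach is approached as far as the arm can. A call with a gripper value outside its range is refused whole. "hand" is the gripper command: -1 is shut, 1 is fully open, values between are in proportion, set as the call begins (left out, the last holds). The fingers move at their own pace and stop on an object; "squeeze" is the grip in N (left out, the last holds). Time passes only in rows, so rows that repeat a pose let the fingers close. It gives the time, the measured TCP pose, the force and the opening at its end, in the units of the state.
- monitor.get_obs(): the state, without advancing time (a new reading comes with each control period).
- camera(name): name is "side" or "top" or "wrist"; returns a dict with "img" (400x640x3 uint8, red, green, blue), "mtx" (3x3 intrinsics, pixels), "k1" (the pictures are not rectified: a ray, as slopes to the right and down, at radius r is drawn at 1 + k1 r^2 times it, then the intrinsics apply), "R" (3x3) and "t" (3): a world point X has camera coordinates R X + t. Camera axes: x right, y down, z forward; pixel columns grow to the right and rows downward; lengths in m; the calibration is good to about 2 mm. A picture is of the moment at which its call begins. There is no depth.
- r.finish_job(): hands the job in, once; it reports no verdict.
The state is a dict: "time_s": time; "joint_positions": joint angles; "qvel": joint speeds; "tau": joint torques, N m; "ee_pos": TCP position; "orientation": TCP orientation; "wrist_force": force on the tool from outside, world axes, zero at the start; "torque": the same for the moment, N m; "finger_gap": opening from 0.0 (shut) to 1.0 (fully open).
Only numpy, scipy, OpenCV 4.12 (cv2) and the standard library are available. Lean on these libraries where they do the work, as an engineer would, in place of code of your own. Each camera call takes 0.05 s, during which the arm holds its last target.

## Working session

There is one attempt and no reset: what is moved stays moved. The work goes in short steps, Python scripts to look and compute and a tool call to move; the robot and the scene stay as the last step left them, time stands still between calls to the robot, and variables do not carry over. Pictures are saved under pics/ and viewed, and the job is handed in when it is done.

Besides the shell and the picture viewer there is one more tool, called as name(argument=value, ...) on one line, values as JSON. play_rows: Moves the arm, as the interface text tells. Its arguments: {"type":"object","properties":{"series":{"type":"array","items":{"type":"array"}},"hand":{"type":"number"},"squeeze":{"type":"number"}},"required":["series"]}

```bash
ls; mkdir -p pics
python3 - <<'E'
from cell import monitor,camera,r
import cv2
o=monitor.get_obs()
for k,v in o.items(): print(k,v)
for n in ["side","top","wrist"]:
    c=camera(n); cv2.imwrite(f"pics/{n}0.png",c["img"][:,:,::-1]); print(n,c["mtx"].tolist(),c["k1"],c["R"].tolist(),c["t"].tolist())
E
```

```text
pics
time_s 0.0
joint_positions [ 1.15301973e+00  2.87189809e-01  1.57819196e+00 -1.08408799e-05
  1.27859692e+00 -1.50008280e-01]
qvel [-1.89450859e-03  7.08111095e-04 -6.48690579e-05  8.28241632e-04
  1.98204417e-04  2.46282860e-04]
tau [ 3.89130673e-04 -4.05988240e+01 -2.92623103e+01 -1.49263906e-04
  5.90822849e-03  6.95328680e-06]
ee_pos [0.17846491 0.650717   0.40332249]
orientation [ 1.33482889e-01  9.91050400e-01 -1.14671862e-03 -3.29176776e-04]
wrist_force [ 0.32307569  0.04661358 -0.36477963]
torque [0.02602531 0.0149119  0.00482974]
finger_gap 1.0048861997000544
side [[379.0536675065649, 0.0, 321.4927560504394], [0.0, 379.0536675065649, 203.4930553334276], [0.0, 0.0, 1.0]] -0.0008087475624686188 [[0.9430079107456356, -0.33276823514193227, 0.001175564406816779], [-0.23821563704942803, -0.6775203676983212, -0.6958587943103589], [0.2323561717198106, 0.6559203099725263, -0.7181776635549582]] [-0.49881719733089064, 0.22495401203365734, 0.8743848760649351]
top [[473.1050765581262, 0.0, 319.4640205584572], [0.0, 473.1050765581262, 191.94452012541134], [0.0, 0.0, 1.0]] -0.09384079357378977 [[0.0073640935881860775, -0.9995500322406722, 0.029077537263246807], [-0.9881949593542493, -0.011724096582842675, -0.1527523088734499], [0.15302448311455952, -0.027609393455620263, -0.9878366408270827]] [-0.031147572885104783, 0.5510232828855897, 1.3911708271061685]
wrist [[343.6307369410931, 0.0, 315.3076505174242], [0.0, 343.6307369410931, 197.19455525599068], [0.0, 0.0, 1.0]] -0.047572033729261526 [[0.2640618429233545, 0.9645029312335462, -0.0023321135953645327], [0.9237220559271864, -0.2521996849684933, 0.2883277341766613], [0.2775047864552544, -0.07829057761756998, -0.9575289441843174]] [-0.6749074670313419, -0.03670640582287798, 0.3789947875747947]
```

View pics/side0.png

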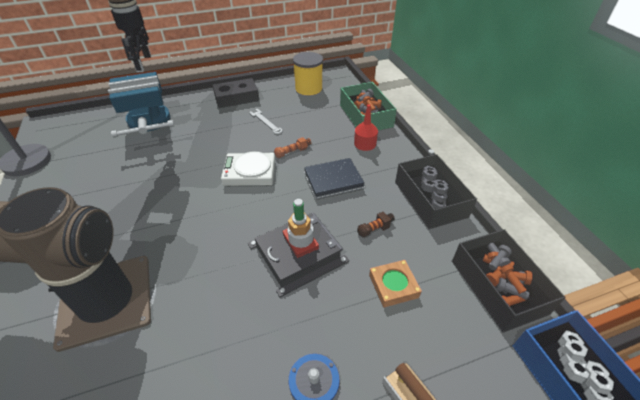

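View pics/top0.png

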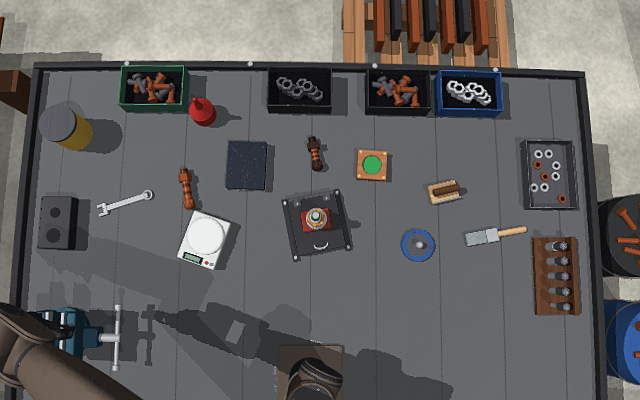

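View pics/wrist0.png

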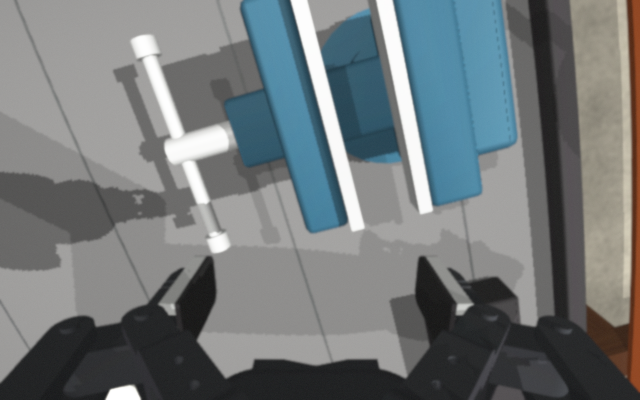

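```bash
cat > h.py <<'E'
import numpy as np, cv2, json
from scipy.spatial.transform import Rotation as Rn
def proj(c,X):
    X=np.atleast_2d(X); d=np.array([c["k1"],0,0,0,0.])
    return cv2.projectPoints(X.astype(float),cv2.Rodrigues(np.array(c["R"]))[0],np.array(c["t"]).astype(float),np.array(c["mtx"]),d)[0][:,0]
def ray(c,uv):
    d=np.array([c["k1"],0,0,0,0.])
    n=cv2.undistortPoints(np.array(uv,float).reshape(-1,1,2),np.array(c["mtx"]),d)[:,0]
    R=np.array(c["R"]); 
    return -R.T@np.array(c["t"]), (np.c_[n,np.ones(len(n))])@R
def at_z(c,uv,z):
    o,D=ray(c,uv); s=(z-o[2])/D[:,2]; return o+D*s[:,None]
def crop(img,x0,y0,w,h,f,name,grid=10):
    im=cv2.resize(img[y0:y0+h,x0:x0+w],None,fx=f,fy=f,interpolation=cv2.INTER_CUBIC)[:,:,::-1].copy()
    for x in range(-(-x0//grid)*grid,x0+w,grid):
        cv2.line(im,((x-x0)*f,0),((x-x0)*f,6),(0,255,255),1); cv2.putText(im,str(x),((x-x0)*f,16),0,.35,(0,255,255),1)
    for y in range(-(-y0//grid)*grid,y0+h,grid):
        cv2.line(im,(0,(y-y0)*f),(6,(y-y0)*f),(0,255,255),1); cv2.putText(im,str(y),(8,(y-y0)*f+4),0,.35,(0,255,255),1)
    cv2.imwrite(name,im)
E
python3 - <<'E'
from h import *
import pickle
from cell import camera
C={n:camera(n) for n in ["side","top"]}
pickle.dump(C,open("c0.pkl","wb"))
t=C["top"]["img"]; s=C["side"]["img"]
crop(t,275,180,85,85,7,"pics/t_stack.png")
crop(t,170,130,110,150,4,"pics/t_left.png")
crop(t,345,140,100,130,4,"pics/t_right.png")
crop(s,240,190,120,110,6,"pics/s_stack.png")
E
```

```text
(no output)
```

View pics/t_stack.png

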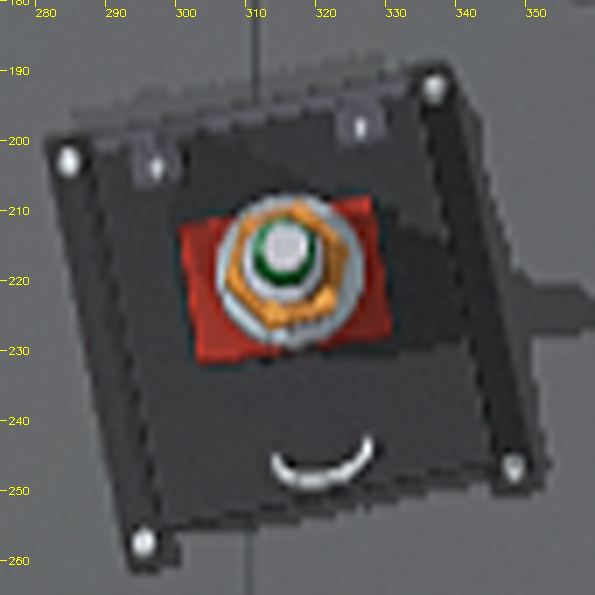

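View pics/t_left.png

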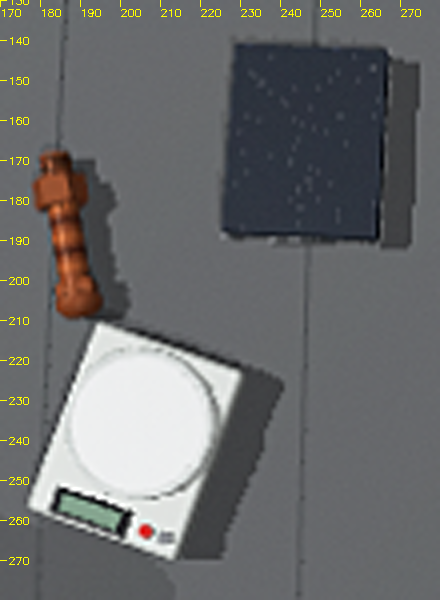

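View pics/t_right.png

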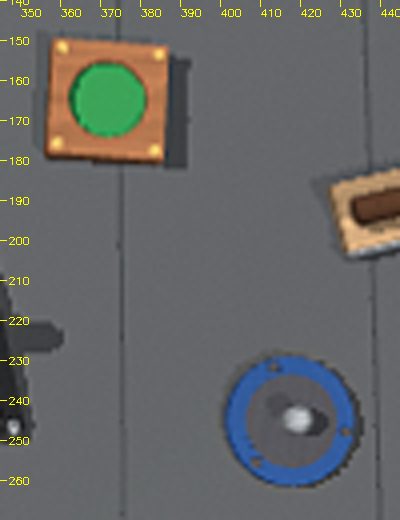

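View pics/s_stack.png

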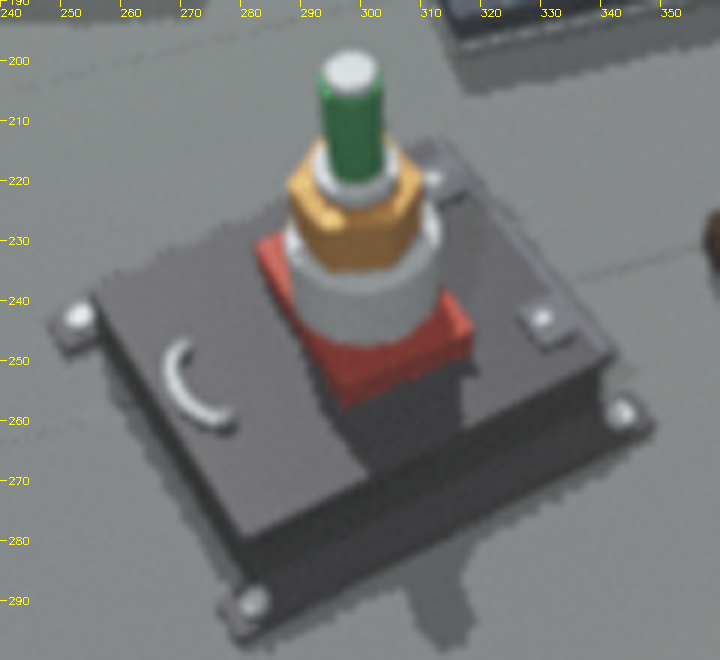

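Run:
```python
from h import *
import pickle
C=pickle.load(open("c0.pkl","rb")); t=C["top"]; s=C["side"]
for n in C: print(n, -C[n]["R"].T@C[n]["t"])
def P(name,uv,z): 
    p=at_z(t,np.array(uv)-.5,z); print(name,p.round(4).tolist()); return p
P("pin",[(315,215.2)],.178); P("plate",[(300.5,212.5),(327,208.3),(330.7,227.8),(303,231.5)],.054)
P("sleeve",[(316.5,218.3)],.09)
P("felt",[(369,165)],.03);P("pan",[(202.8,235.2)],.045);P("stand",[(418,245)],.014);P("spig",[(419.2,244.5)],.045)
P("granite",[(228.75,140.75),(266.75,141.75),(264.5,189.75),(225.25,188.75)],.032)
P("bolts",[(183,170),(189,206),(311,139),(316,170)],.018)
P("pocket flapcorners",[(284.5,203),(337,192.5),(348.5,247),(295.5,257.5)],.03)
```

```text
side [ 0.3208074  -0.58710639  0.78508631]
top [0.33186461 0.01373608 1.45932529]
pin [[0.4675, -0.009, 0.178]]
plate [[0.4883, 0.0321, 0.054], [0.5018, -0.047, 0.054], [0.4435, -0.0583, 0.054], [0.4317, 0.024, 0.054]]
sleeve [[0.4678, -0.015, 0.09]]
felt [[0.6412, -0.1776, 0.03]]
pan [[0.4178, 0.3228, 0.045]]
stand [[0.3958, -0.3294, 0.014]]
spig [[0.396, -0.3257, 0.045]]
granite [[0.7119, 0.2582, 0.032], [0.7101, 0.1402, 0.032], [0.5593, 0.1431, 0.032], [0.5609, 0.263, 0.032]]
bolts [[0.6206, 0.3995, 0.018], [0.5083, 0.3751, 0.018], [0.7247, 0.0029, 0.018], [0.6255, -0.0137, 0.018]]
pocket flapcorners [[0.5195, 0.0815, 0.03], [0.5537, -0.0784, 0.03], [0.3879, -0.1135, 0.03], [0.3552, 0.0457, 0.03]]
```

```bash
cat >> h.py <<'E'
def rt(): # commanded pose kept in cmd.json
    return json.load(open("cmd.json"))
def toolR(psi): # psi=angle of tool y axis in world; z down
    y=np.array([np.cos(psi),np.sin(psi),0]); z=np.array([0,0,-1.]); return np.c_[np.cross(y,z),y,z]
def rows(p,psi,z_is=None):
    """needed shift (cm) & turn for target TCP p, jaw angle psi (deg) from the commanded pose"""
    c=rt(); p0=np.array(c["p"]); R0=toolR(c["psi"])
    sh=R0.T@(np.array(p)-p0)*100; rv=Rn.from_matrix(R0.T@toolR(np.radians(psi))).as_rotvec()
    print("shift",sh.round(2).tolist(),"turn",rv.round(3).tolist(),"min rows",int(max(np.ceil(np.linalg.norm(sh)/6.25),np.ceil(np.degrees(np.linalg.norm(rv))/10.7))))
def done(sh,az):
    """record the move that was really commanded"""
    c=rt(); R0=toolR(c["psi"]); c["p"]=(np.array(c["p"])+R0@np.array(sh)/100).tolist(); c["psi"]=c["psi"]-az
    json.dump(c,open("cmd.json","w")); 
    print("cmd",np.round(c["p"],4).tolist(),round(np.degrees(c["psi"]),2))
E
python3 - <<'E'
from h import *
from cell import monitor,r,camera
json.dump({"p":[.179,.651,.405],"psi":1.153+.15},open("cmd.json","w"))
print(r.tips_ahead,[a for a in dir(r) if a[0]!='_'])
o=monitor.get_obs(); R=Rn.from_quat(o["orientation"]).as_matrix(); print(R.round(3), toolR(1.303).round(3))
c=camera("wrist"); pc=-c["R"].T@c["t"]; print("cam in tool",R.T@(pc-o["ee_pos"]),"axes",(c["R"]@R).round(3))
E
```

```text
0.1734 ['MotionError', 'finish_job', 'tips_ahead']
[[-0.964  0.265 -0.   ]
 [ 0.265  0.964 -0.001]
 [ 0.    -0.001 -1.   ]] [[-0.964  0.265  0.   ]
 [ 0.265  0.964  0.   ]
 [ 0.     0.    -1.   ]]
cam in tool [0.07442171 0.00102735 0.03158346] axes [[ 0.001  1.     0.   ]
 [-0.957  0.001 -0.289]
 [-0.289 -0.     0.957]]
```

Run:
```python
from h import *
rows([.43,.31,.42],75); rows([.62,.17,.42],85)
```

```text
shift [-33.23, -26.24, -1.5] turn [0.0, 0.0, -0.006] min rows 7
shift [-55.26, -34.72, -1.5] turn [0.0, 0.0, -0.181] min rows 11
```

play_rows(series=[[[-2, -2, 0], [0, 0, 0]], [[-6, -5, 0], [0, 0, 0]], [[-10, -8.5, -0.5], [0, 0, 0]], [[-15, -12.5, -1], [0, 0, 0]], [[-20, -16.5, -1.5], [0, 0, 0]], [[-25, -20.5, -1.5], [0, 0, 0]], [[-29.5, -23.5, -1.5], [0, 0, 0]], [[-32, -25.5, -1.5], [0, 0, 0]], [[-33, -26, -1.5], [0, 0, 0]], [[-33, -26, -1.5], [0, 0, 0]]], hand=1)

```text
time_s: 1.55
ee_pos: [0.4282, 0.3129, 0.4197]
orientation: [0.134, 0.991, 0.0, -0.0]
wrist_force: [-0.4, 0.6, 0.0]
finger_gap: 0.999
```

```bash
cat > snap.py <<'E'
import sys
from h import *
import pickle
from cell import monitor,camera
def snap(tag,names=("wrist",)):
    out={}
    for n in names:
        c=camera(n); c["obs"]=monitor.get_obs(); pickle.dump(c,open(f"{tag}_{n}.pkl","wb")); crop(c["img"],0,0,640,400,1,f"pics/{tag}_{n}.png",50); out[n]=c
    o=monitor.get_obs(); R=Rn.from_quat(o["orientation"]).as_matrix()
    print("t",round(o["time_s"],2),"p",o["ee_pos"].round(4),"psi",round(np.degrees(np.arctan2(R[1,1],R[0,1])),2),"F",o["wrist_force"].round(1),"gap",round(o["finger_gap"],3))
    return out
E
python3 - <<'E'
from snap import *
done([-33,-26,-1.5],0); snap("w1")
rows([.62,.17,.42],85)
E
```

```text
cmd [0.4284, 0.3129, 0.42] 74.66
t 1.6 p [0.4277 0.3134 0.4197] psi 74.67 F [ 0.   1.1 -0.2] gap 1.003
shift [-22.26, -8.72, 0.0] turn [0.0, 0.0, -0.181] min rows 4
```

View pics/w1_wrist.png

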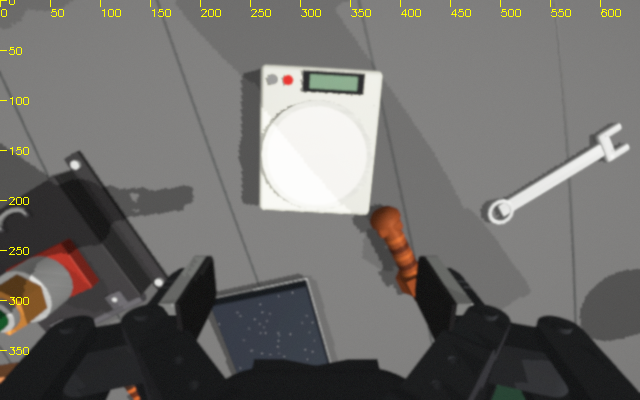

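play_rows(series=[[[-2, -1, 0], [0, 0, -0.03]], [[-7, -3, 0], [0, 0, -0.08]], [[-12.5, -5, 0], [0, 0, -0.12]], [[-18, -7, 0], [0, 0, -0.16]], [[-21.5, -8.5, 0], [0, 0, -0.18]], [[-22.2, -8.7, 0], [0, 0, -0.18]], [[-22.2, -8.7, 0], [0, 0, -0.18]]])

```text
time_s: 2.48
ee_pos: [0.6187, 0.1715, 0.4193]
orientation: [0.043, 0.999, 0.0, -0.001]
wrist_force: [0.2, 0.4, -0.1]
finger_gap: 0.998
```

Run:
```python
from snap import *
done([-22.2,-8.7,0],-.18); snap("w2")
rows([.60,-.16,.42],90)
```

```text
cmd [0.6195, 0.1703, 0.42] 84.97
t 2.52 p [0.6183 0.1718 0.4195] psi 85.07 F [-0.4  0.2 -0.1] gap 0.999
shift [-0.95, -33.07, 0.0] turn [0.0, 0.0, -0.088] min rows 6
```

View pics/w2_wrist.png

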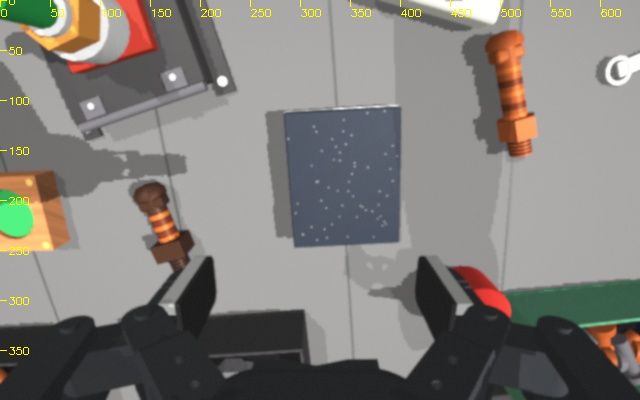

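play_rows(series=[[[0, -3, 0], [0, 0, -0.03]], [[0, -8, 0], [0, 0, -0.06]], [[-0.5, -14, 0], [0, 0, -0.08]], [[-0.5, -20, 0], [0, 0, -0.09]], [[-1, -26, 0], [0, 0, -0.09]], [[-1, -31, 0], [0, 0, -0.09]], [[-1, -33, 0], [0, 0, -0.09]], [[-1, -33, 0], [0, 0, -0.09]]])

```text
time_s: 3.52
ee_pos: [0.5999, -0.1589, 0.4198]
orientation: [-0.001, 1.0, 0.0, 0.0]
wrist_force: [-0.3, 0.0, 0.2]
finger_gap: 1.0
```

Run:
```python
from snap import *
done([-1,-33,0],-.09); snap("w3")
rows([.43,-.31,.42],100)
```

```text
cmd [0.6005, -0.1593, 0.42] 90.13
t 3.58 p [ 0.6001 -0.158   0.4198] psi 90.17 F [0.6 0.5 0.3] gap 1.0
shift [17.09, -15.03, 0.0] turn [0.0, 0.0, -0.172] min rows 4
```

View pics/w3_wrist.png

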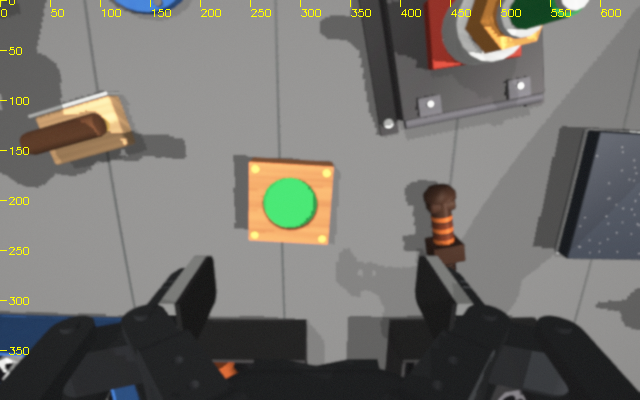

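play_rows(series=[[[2, -2, 0], [0, 0, -0.04]], [[6, -5, 0], [0, 0, -0.08]], [[10, -9, 0], [0, 0, -0.12]], [[14, -12.5, 0], [0, 0, -0.16]], [[16.5, -14.5, 0], [0, 0, -0.17]], [[17, -15, 0], [0, 0, -0.17]], [[17, -15, 0], [0, 0, -0.17]]])

```text
time_s: 4.45
ee_pos: [0.4311, -0.3086, 0.4199]
orientation: [-0.087, 0.996, 0.0, 0.0]
wrist_force: [0.2, -1.1, 0.5]
finger_gap: 1.0
```

Run:
```python
from snap import *
done([17,-15,0],-.17); snap("w4")
rows([.49,-.012,.50],90)
```

```text
cmd [0.4309, -0.3097, 0.42] 99.87
t 4.5 p [ 0.4314 -0.3085  0.4198] psi 99.96 F [-0.1  0.3 -0.1] gap 0.999
shift [-10.93, 28.31, -8.0] turn [0.0, 0.0, 0.172] min rows 6
```

View pics/w4_wrist.png

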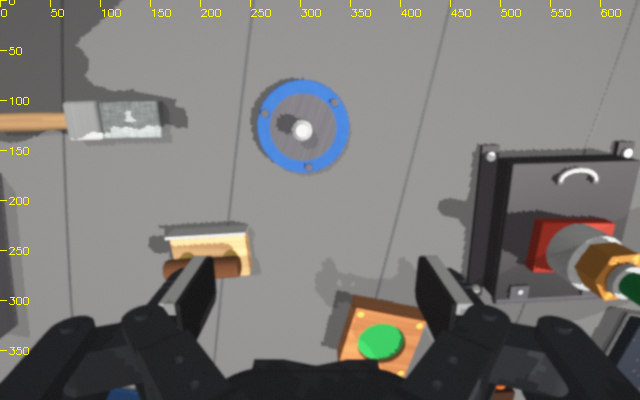

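play_rows(series=[[[-1, 2, -1], [0, 0, 0.03]], [[-3, 7, -2], [0, 0, 0.06]], [[-5, 13, -4], [0, 0, 0.1]], [[-7, 18.5, -5.5], [0, 0, 0.14]], [[-9, 24, -7], [0, 0, 0.16]], [[-11, 27.5, -8], [0, 0, 0.17]], [[-11, 28.3, -8], [0, 0, 0.17]], [[-11, 28.3, -8], [0, 0, 0.17]]])

```text
time_s: 5.5
ee_pos: [0.4903, -0.011, 0.4992]
orientation: [-0.002, 1.0, -0.0, -0.0]
wrist_force: [1.2, 0.4, 0.8]
finger_gap: 0.999
```

Run:
```python
from snap import *
done([-11,28.3,-8],.17); c=snap("w5")["wrist"]
crop(c["img"],200,80,230,170,3,"pics/w5c.png",10)
```

```text
cmd [0.4907, -0.012, 0.5] 90.13
t 5.55 p [ 0.4902 -0.0118  0.4991] psi 90.18 F [-0.3 -0.2  0.9] gap 1.002
```

View pics/w5_wrist.png

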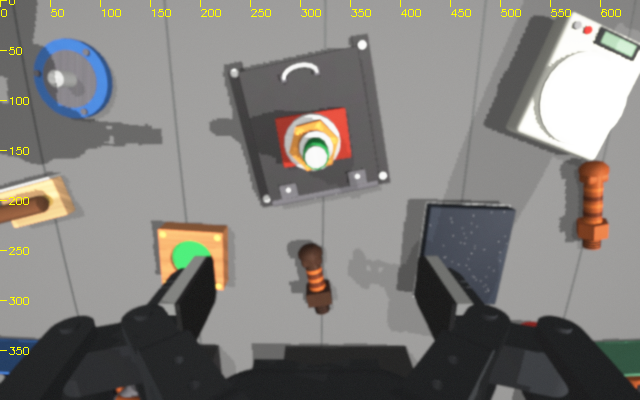

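View pics/w5c.png

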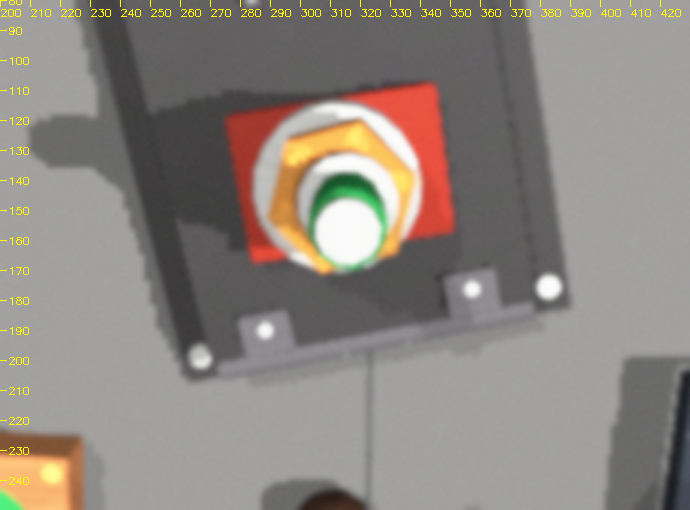

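```bash
cat >> h.py <<'E'
def circ(x,y,z,rad,n=72):
    a=np.linspace(0,2*np.pi,n); return np.c_[x+rad*np.cos(a),y+rad*np.sin(a),z+0*a]
def hexg(x,y,z,psi,af=.046):
    a=psi+np.radians(30+60*np.arange(7)); R=af/2/np.cos(np.pi/6); return np.c_[x+R*np.cos(a),y+R*np.sin(a),z+0*a]
def rect(x,y,z,psi,a,b):
    q=np.array([[1,1],[-1,1],[-1,-1],[1,-1],[1,1]])*[a/2,b/2]; c,s=np.cos(psi),np.sin(psi)
    return np.c_[x+q[:,0]*c-q[:,1]*s,y+q[:,0]*s+q[:,1]*c,z+0*q[:,0]]
def over(c,polys,x0,y0,w,h,f,name):
    crop(c["img"],x0,y0,w,h,f,name); im=cv2.imread(name)
    col=[(255,0,255),(255,255,0),(0,0,255),(0,255,0),(255,0,0)]
    for i,p in enumerate(polys):
        u=((proj(c,p)+.5-[x0,y0])*f).astype(np.int32); cv2.polylines(im,[u],False,col[i%5],1,cv2.LINE_AA)
    cv2.imwrite(name,im)
E
python3 - <<'E'
from h import *
import pickle
L=lambda n:pickle.load(open(n+"_wrist.pkl","rb"))
w5=L("w5");T=pickle.load(open("c0.pkl","rb"))
pin=at_z(w5,[[315.5,156.8]],.178)[0]; nut=at_z(w5,[[313.6,144.8]],.118)[0]
cr=at_z(w5,np.array([(362,119),(287,140),(270,215),(322,272),(398,250),(415,180)])/3+[199.5,79.5],.118)
print("pin",pin,"nut",nut); d=cr-nut; print("nut corner angles",np.degrees(np.arctan2(d[:,1],d[:,0])).round(1),np.linalg.norm(d[:,:2],axis=1).round(4))
pl=at_z(w5,np.array([(227,117),(435,83),(455,234),(252,262)])/3+[199.5,79.5],.054)
print("plate",pl.round(4),pl.mean(0)); e=pl[0]-pl[1]; print(np.linalg.norm(e),np.degrees(np.arctan2(*e[1::-1])), np.linalg.norm(pl[1]-pl[2]))
na=np.radians(((np.degrees(np.arctan2(d[:,1],d[:,0]))%60)).mean()-30)
sl=(.468,-.012)
P=[circ(*pin[:2],.178,.0095),circ(*pin[:2],.126,.017),hexg(*nut[:2],.118,na),circ(*sl,.09,.031),rect(*pl.mean(0)[:2],.054,np.radians(10),.06,.084)]
over(w5,P,200,80,230,170,3,"pics/o5.png"); over(T["top"],P,275,180,85,85,7,"pics/o5t.png"); over(T["side"],P,240,190,120,110,6,"pics/o5s.png")
E
```

```text
pin [ 0.46728974 -0.0097671   0.178     ] nut [ 0.46556245 -0.01170014  0.118     ]
nut corner angles [ 165.9 -135.1  -74.9  -14.7   46.1  102.7] [0.0264 0.0263 0.0255 0.0273 0.0267 0.0251]
plate [[ 0.4437 -0.0575  0.054 ]
 [ 0.4303  0.024   0.054 ]
 [ 0.4898  0.0338  0.054 ]
 [ 0.5018 -0.0488  0.054 ]] [ 0.46640822 -0.01213063  0.054     ]
0.08252455685401856 -80.63548918502403 0.06025951952890907
```

View pics/o5.png

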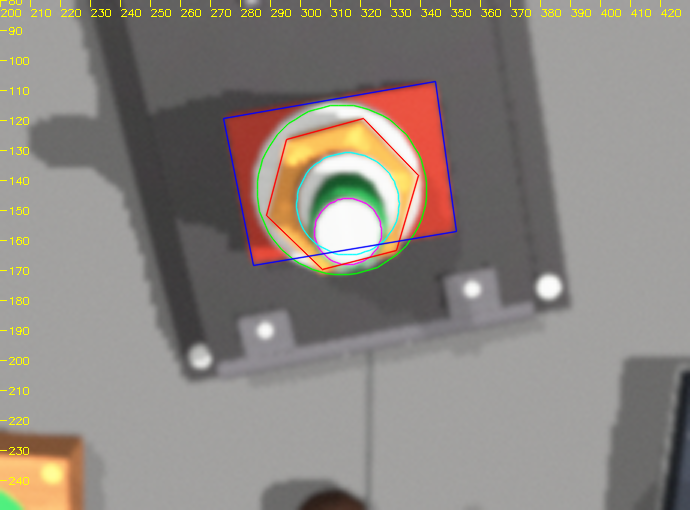

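View pics/o5t.png

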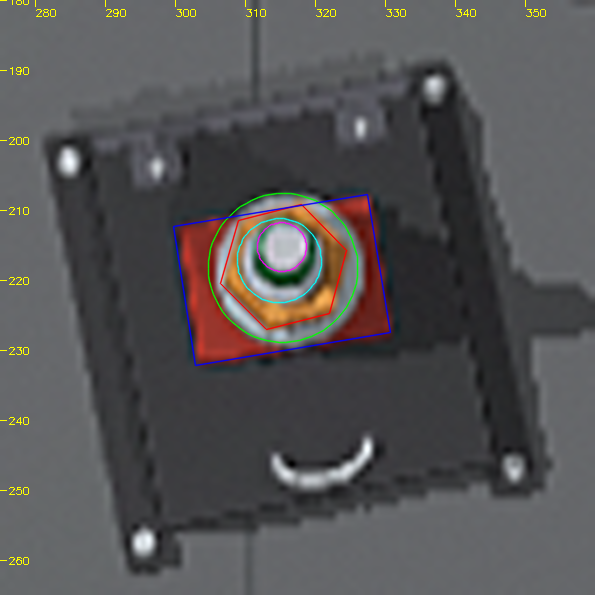

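View pics/o5s.png

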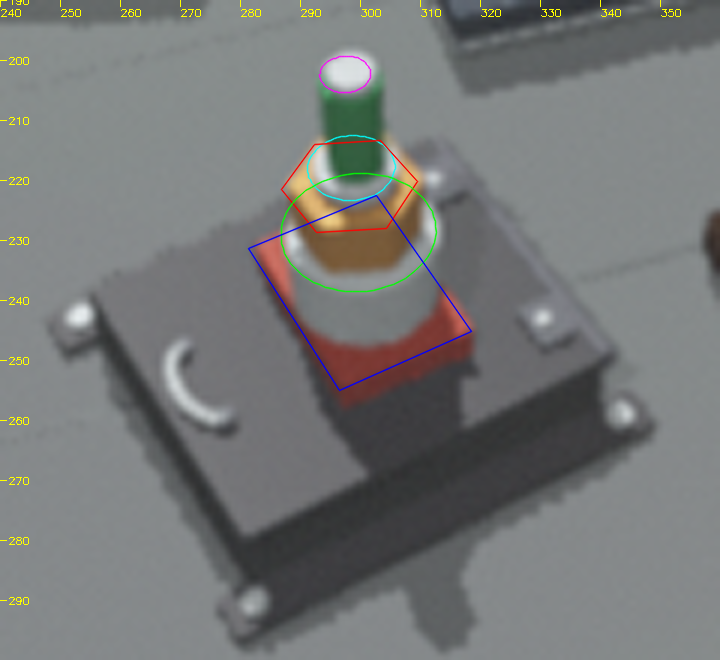

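Run:
```python
from h import *
rows([.4675,-.0108,.365],90)
```

```text
shift [2.32, 0.13, 13.5] turn [0.0, 0.0, 0.002] min rows 3
```

play_rows(series=[[[0.5, 0, 2], [0, 0, 0]], [[1.2, 0.1, 6], [0, 0, 0]], [[2, 0.1, 10.5], [0, 0, 0]], [[2.3, 0.1, 13], [0, 0, 0]], [[2.3, 0.1, 13.5], [0, 0, 0]], [[2.3, 0.1, 13.5], [0, 0, 0]]])

```text
time_s: 6.3
ee_pos: [0.4676, -0.0119, 0.3652]
orientation: [-0.0, 1.0, -0.0, 0.0]
wrist_force: [0.1, -0.2, 0.8]
finger_gap: 0.996
```

Run:
```python
from snap import *
done([2.3,.1,13.5],0); c=snap("w6")["wrist"]
```

```text
cmd [0.4677, -0.0111, 0.365] 90.13
t 6.35 p [ 0.4678 -0.0118  0.366 ] psi 90.07 F [-0.5 -0.3  1. ] gap 1.0
```

View pics/w6_wrist.png

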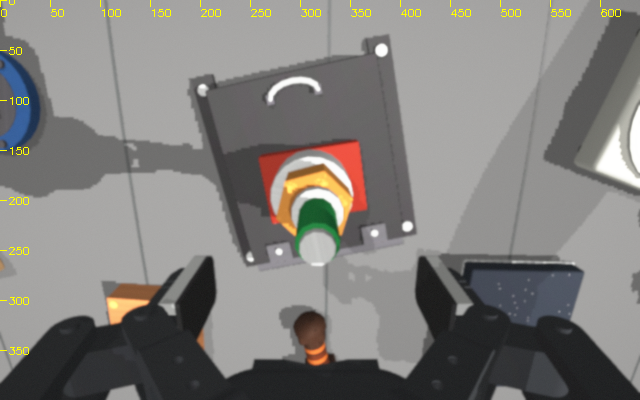

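Run:
```python
from h import *
import pickle
c=pickle.load(open("w6_wrist.pkl","rb"))
crop(c["img"],190,215,260,110,3,"pics/w6c.png")
```

```text
(no output)
```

View pics/w6c.png

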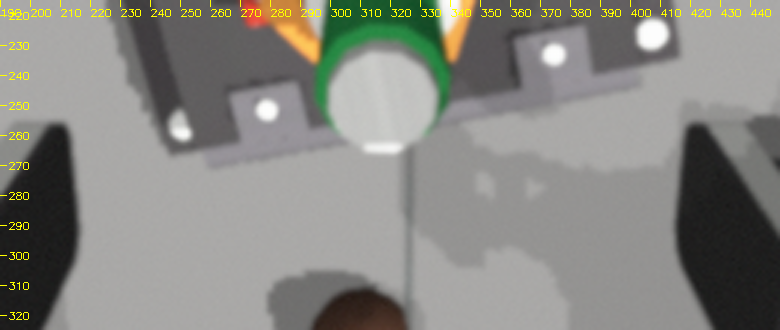

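Run:
```python
from h import *
import pickle
c=pickle.load(open("w6_wrist.pkl","rb"))
print(at_z(c,[[317.2,247.5]],.178))
```

```text
[[ 0.46646241 -0.00971062  0.178     ]]
```

play_rows(series=[[[0, 0.12, 0.5], [0, 0, 0]], [[0, 0.12, 2.5], [0, 0, 0]], [[0, 0.12, 4.5], [0, 0, 0]], [[0, 0.12, 5.6], [0, 0, 0]], [[0, 0.12, 5.8], [0, 0, 0]], [[0, 0.12, 5.8], [0, 0, 0]]])

```text
time_s: 7.1
ee_pos: [0.4676, -0.01, 0.3074]
orientation: [-0.001, 1.0, -0.0, 0.001]
wrist_force: [-0.1, 0.3, 0.3]
finger_gap: 1.001
```

Run:
```python
from snap import *
done([0,.12,5.8],0); c=snap("w7",("wrist",))["wrist"]
crop(c["img"],190,130,260,200,3,"pics/w7c.png")
```

```text
cmd [0.4677, -0.0099, 0.307] 90.13
t 7.15 p [ 0.4677 -0.01    0.3076] psi 90.13 F [-0.2  0.  -0.5] gap 1.0
```

View pics/w7c.png

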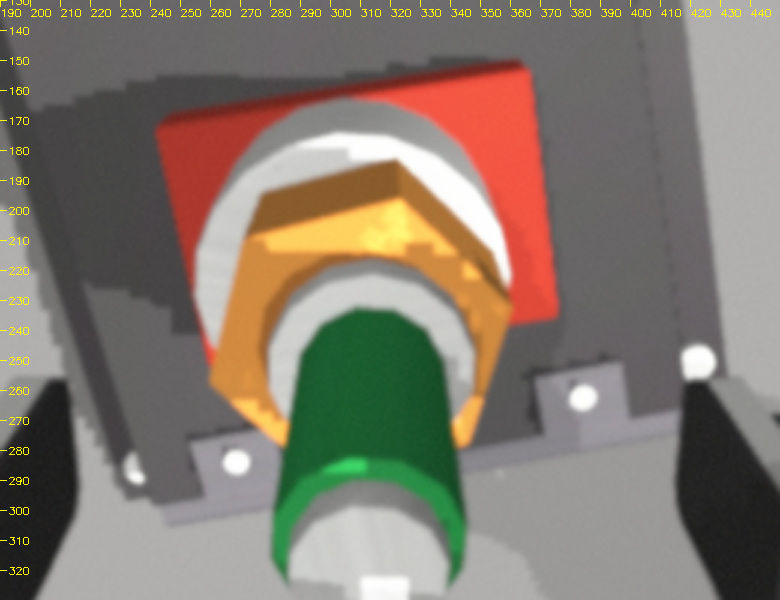

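play_rows(series=[[[0, -0.07, 0], [0, 0, 0]], [[0, -0.07, 0], [0, 0, 0]], [[0, -0.07, 0], [0, 0, 0]], [[0, -0.07, 0], [0, 0, 0]], [[0, -0.07, 0], [0, 0, 0]], [[0, -0.07, 0], [0, 0, 0]]], hand=-1, squeeze=35)

```text
time_s: 7.9
ee_pos: [0.4674, -0.0107, 0.307]
orientation: [-0.001, 1.0, -0.0, 0.0]
wrist_force: [-0.0, -0.6, 2.8]
finger_gap: 0.27
```

Run:
```python
from snap import *
done([0,-.07,0],0); c=snap("w8",("wrist",))["wrist"]
crop(c["img"],190,130,260,200,3,"pics/w8c.png")
```

```text
cmd [0.4677, -0.0106, 0.307] 90.13
t 7.95 p [ 0.4674 -0.0107  0.307 ] psi 90.13 F [-1.  -0.9  1.4] gap 0.27
```

View pics/w8c.png

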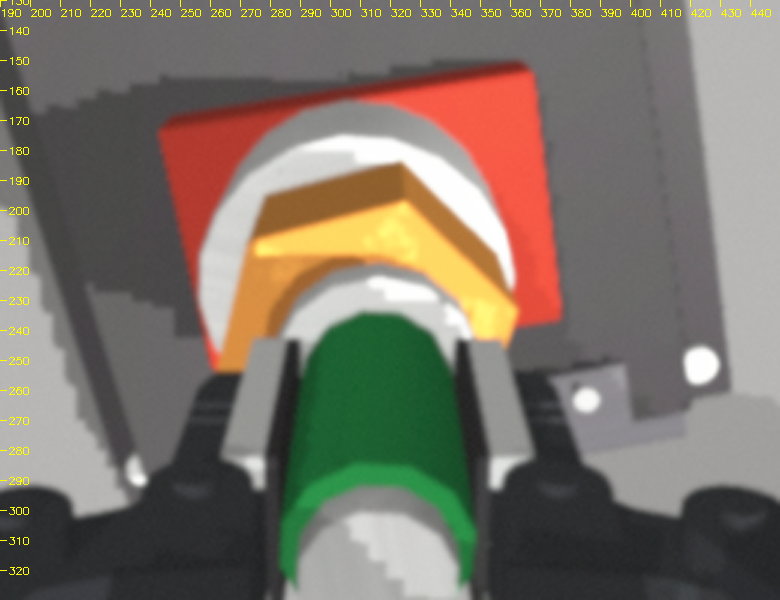

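play_rows(series=[[[0, 0, -0.2], [0, 0, 0]], [[0, 0, -1], [0, 0, 0]], [[0, 0, -3], [0, 0, 0]], [[0, 0, -5.5], [0, 0, 0]], [[0, 0, -7.5], [0, 0, 0]], [[0, 0, -8], [0, 0, 0]], [[0, 0, -8], [0, 0, 0]]])

```text
time_s: 8.82
ee_pos: [0.4672, -0.0106, 0.3865]
orientation: [-0.001, 1.0, 0.0, -0.0]
wrist_force: [0.2, -0.4, -1.7]
finger_gap: 0.271
```

```bash
cat > est.py <<'E'
from h import *
import pickle
L=lambda n:pickle.load(open(n+"_wrist.pkl","rb"))
def fix(c,d=.001):
    R=Rn.from_quat(c["obs"]["orientation"]).as_matrix()
    # move camera by -d along tool y
    pc=-c["R"].T@c["t"]-d*R[:,1]; c=dict(c); c["t"]=-c["R"]@pc; return c
E
python3 - <<'E'
from snap import *
from est import *
done([0,0,-8],0); snap("w9",("wrist",))
T=pickle.load(open("c0.pkl","rb"))
w1,w2,w3,w4=[fix(L(n)) for n in("w1","w2","w3","w4")]
m=w3["img"].astype(int); g=(m[:,:,1]>m[:,:,0]+60)&(m[:,:,1]>m[:,:,2]+40); ys,xs=np.where(g[150:260,200:360]); print("felt px",xs.mean()+200,ys.mean()+150)
blk=at_z(w3,[(248.5,161),(332.5,162.5),(328,243),(248,240)],.03).mean(0); fe=at_z(w3,[(xs.mean()+200,ys.mean()+150)],.0255)[0]; print("blk",blk,"felt",fe)
m=w4["img"].astype(int); b=(m[:,:,2]>m[:,:,0]+60); b[:, :240]=0;b[:,360:]=0; b[190:]=0
cn=max(cv2.findContours(b.astype(np.uint8),0,1)[0],key=len); e=cv2.fitEllipse(cn); print("stand",e); st=at_z(w4,[e[0]],.012)[0]; sp=at_z(w4,[(302.5,130.)],.045)[0]; print(st,sp)
gr=at_z(w2,[(285,112),(400,107),(399,241),(294,247)],.032); print("gr",gr.round(4).tolist(),gr.mean(0))
pan=at_z(w1,[(314.5,155.5)],.045)[0]; print("pan",pan)
over(w3,[rect(*fe[:2],.03,np.radians(0),.09,.09),circ(*fe[:2],.03,.03),circ(*fe[:2],.0225,.03)],220,140,140,120,5,"pics/o3.png")
over(w4,[circ(*st[:2],.014,.05),circ(*st[:2],.0,.05),circ(*st[:2],.045,.01)],240,60,130,130,5,"pics/o4.png")
over(w2,[rect(*gr.mean(0)[:2],.032,np.radians(0),.15,.12)],260,90,170,170,4,"pics/o2.png")
over(w1,[circ(*pan[:2],.045,.056)],230,50,180,180,4,"pics/o1.png")
P=[circ(*pan[:2],.045,.056),rect(*gr.mean(0)[:2],.032,0,.15,.12),rect(*fe[:2],.03,0,.09,.09),circ(*st[:2],.014,.05),circ(*st[:2],.045,.01)]
over(T["top"],P,170,130,300,140,2,"pics/ot.png"); over(T["side"],P,200,140,250,260,2,"pics/os.png")
E
```

```text
cmd [0.4677, -0.0106, 0.387] 90.13
t 8.88 p [ 0.467  -0.0105  0.3859] psi 90.13 F [-0.7  0.5 -1.7] gap 0.27
felt px 289.39765510503173 202.5105031753786
blk [ 0.64050715 -0.1868961   0.03      ] felt [ 0.64133066 -0.18699652  0.0255    ]
stand ((302.59991455078125, 125.81448364257812), (91.26666259765625, 92.64672088623047), 160.45443725585938)
[ 0.39345592 -0.32874014  0.012     ] [ 0.39441122 -0.32748963  0.045     ]
gr [[0.559, 0.1463, 0.032], [0.5639, 0.2622, 0.032], [0.7106, 0.2586, 0.032], [0.7076, 0.1399, 0.032]] [0.63527774 0.20176167 0.032     ]
pan [0.41356383 0.31620304 0.045     ]
```

```bash
cd pics; python3 -c "
import cv2,numpy as np
a=[cv2.imread(f'o{i}.png') for i in (1,2,3,4)]
a=[cv2.resize(x,(390,295)) for x in a]
cv2.imwrite('o1234.png',np.vstack([np.hstack(a[:2]),np.hstack(a[2:])]))
"
```

```text
(no output)
```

View pics/o1234.png

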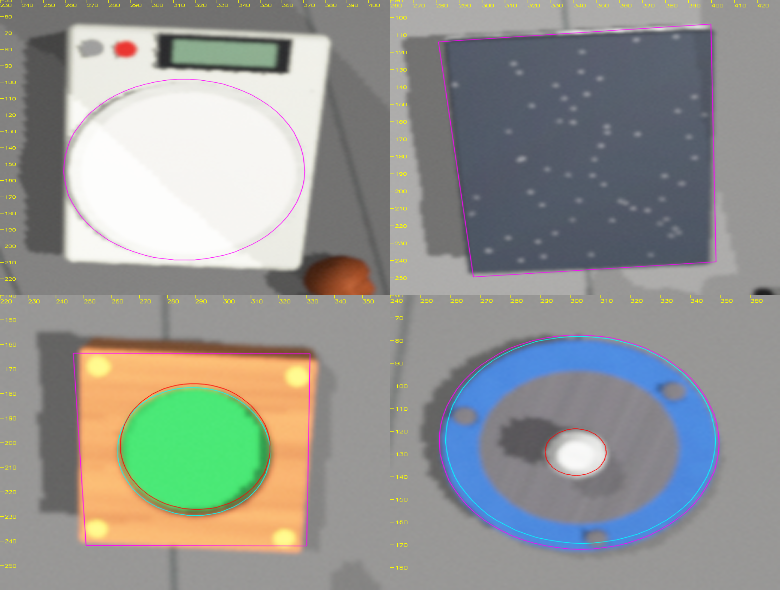

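View pics/ot.png

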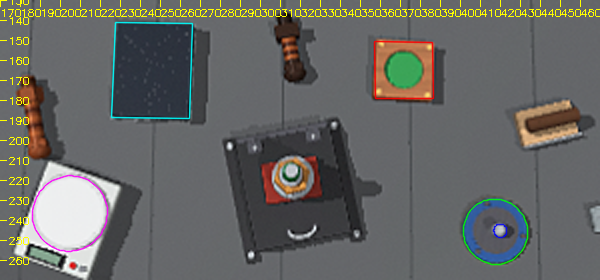

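View pics/os.png

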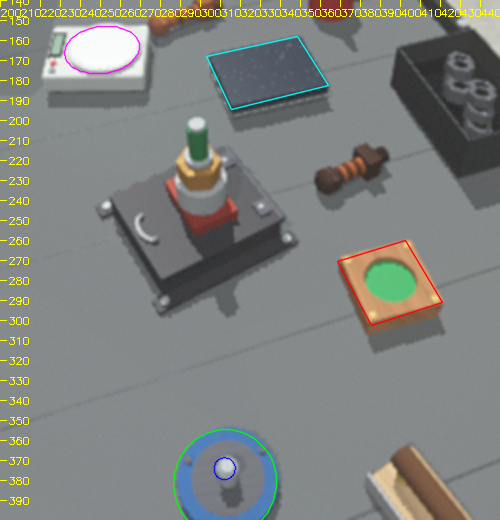

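Run:
```python
from h import *
rows([.642,-.187,.25],90.13)
```

```text
shift [-17.39, -17.68, 13.7] turn [0.0, 0.0, -0.0] min rows 5
```

play_rows(series=[[[-1.5, -1.5, 0], [0, 0, 0]], [[-4.5, -4.5, 0], [0, 0, 0]], [[-8.5, -8.5, 0], [0, 0, 0]], [[-12.5, -12.5, 2], [0, 0, 0]], [[-15.5, -15.8, 5], [0, 0, 0]], [[-17, -17.3, 9], [0, 0, 0]], [[-17.4, -17.7, 12.5], [0, 0, 0]], [[-17.4, -17.7, 13.7], [0, 0, 0]], [[-17.4, -17.7, 13.7], [0, 0, 0]]])

```text
time_s: 10.0
ee_pos: [0.6412, -0.1868, 0.2481]
orientation: [-0.001, 1.0, 0.001, -0.002]
wrist_force: [-0.4, 0.9, -1.2]
finger_gap: 0.271
```

Run:
```python
from snap import *
done([-17.4,-17.7,13.7],0); c=snap("w10",("wrist","side"))
crop(c["side"]["img"],330,180,120,130,5,"pics/s10c.png")
```

```text
cmd [0.6421, -0.1872, 0.25] 90.13
t 10.1 p [ 0.6421 -0.1871  0.2513] psi 90.15 F [ 1.2  0.3 -0.8] gap 0.272
```

View pics/w10_wrist.png

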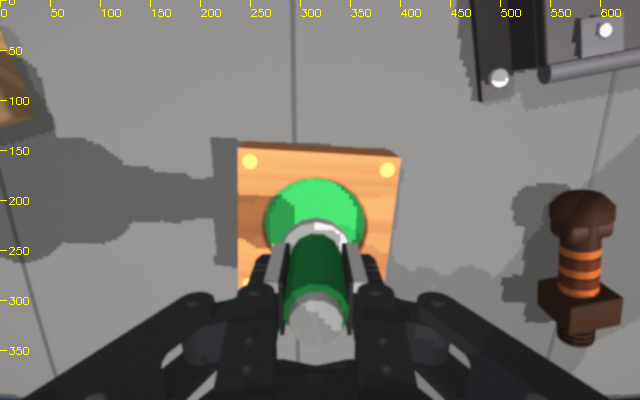

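View pics/s10c.png

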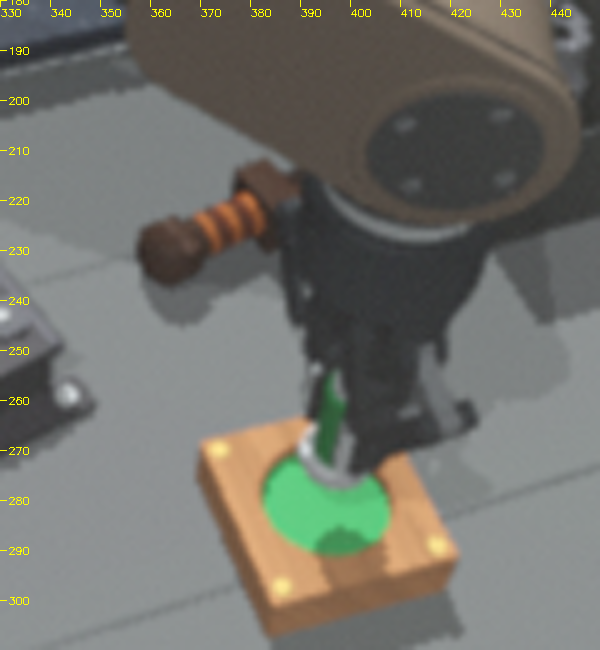

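play_rows(series=[[[0, 0, 0.8], [0, 0, 0]], [[0, 0, 2], [0, 0, 0]], [[0, 0, 3], [0, 0, 0]], [[0, 0, 3.4], [0, 0, 0]], [[0, 0, 3.5], [0, 0, 0]], [[0, 0, 3.6], [0, 0, 0]], [[0, 0, 3.7], [0, 0, 0]], [[0, 0, 3.8], [0, 0, 0]], [[0, 0, 3.8], [0, 0, 0]]])

```text
time_s: 11.22
ee_pos: [0.6417, -0.1872, 0.2118]
orientation: [-0.001, 1.0, -0.0, 0.0]
wrist_force: [-0.7, 0.2, -2.4]
finger_gap: 0.269
```

Run:
```python
from snap import *
done([0,0,3.8],0); c=snap("w11",("wrist",))
```

```text
cmd [0.6421, -0.1872, 0.212] 90.13
t 11.28 p [ 0.6417 -0.1873  0.2118] psi 90.12 F [ 0.6 -0.8 -2. ] gap 0.27
```

play_rows(series=[[[0, 0, 0.05], [0, 0, 0]], [[0, 0, 0.1], [0, 0, 0]], [[0, 0, 0.1], [0, 0, 0]]])

```text
time_s: 11.65
ee_pos: [0.6418, -0.1873, 0.2111]
orientation: [-0.001, 1.0, -0.0, 0.0]
wrist_force: [-1.2, 0.7, -0.3]
finger_gap: 0.272
```

Run:
```python
from snap import *
done([0,0,.1],0); c=snap("w11",("wrist","side"))
crop(c["side"]["img"],330,180,120,130,5,"pics/s11c.png")
```

```text
cmd [0.6421, -0.1872, 0.211] 90.13
t 11.75 p [ 0.6418 -0.1873  0.2111] psi 90.13 F [-0.8  0.1  0.1] gap 0.272
```

View pics/s11c.png

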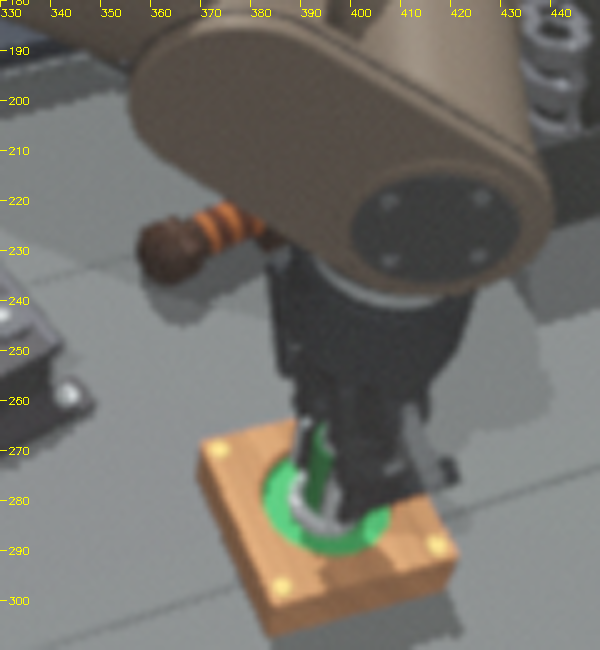

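play_rows(series=[[[0, 0, 0], [0, 0, 0]], [[0, 0, 0], [0, 0, 0]], [[0, 0, 0], [0, 0, 0]], [[0, 0, 0], [0, 0, 0]], [[0, 0, -0.5], [0, 0, 0]], [[0, 0, -2], [0, 0, 0]], [[0, 0, -5], [0, 0, 0]], [[0, 0, -8], [0, 0, 0]], [[0, 0, -11], [0, 0, 0]], [[0, 0, -13], [0, 0, 0]], [[0, 0, -13], [0, 0, 0]]], hand=0.4)

```text
time_s: 13.12
ee_pos: [0.6421, -0.1874, 0.3437]
orientation: [-0.001, 1.0, -0.001, 0.002]
wrist_force: [-0.1, 0.2, 0.0]
finger_gap: 0.702
```

Run:
```python
from snap import *
done([0,0,-13],0); c=snap("w12",("wrist",))
rows([.4655+.02,-.0127,.37],75-60)
rows([.4655+.02,-.0127,.37],75)
```

```text
cmd [0.6421, -0.1872, 0.341] 90.13
t 13.18 p [ 0.6417 -0.1872  0.3415] psi 90.13 F [-0.3  0.7 -0.4] gap 0.7
shift [15.62, 17.48, -2.9] turn [0.0, 0.0, 1.311] min rows 8
shift [15.62, 17.48, -2.9] turn [0.0, 0.0, 0.264] min rows 4
```

View pics/w12_wrist.png

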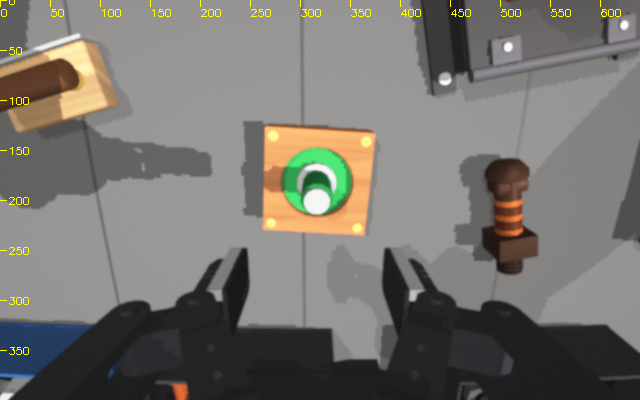

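play_rows(series=[[[1.5, 1.5, 0], [0, 0, 0.03]], [[4.5, 5, 0], [0, 0, 0.08]], [[8.5, 9.5, 0], [0, 0, 0.14]], [[12.5, 14, 0], [0, 0, 0.2]], [[16, 17, 1], [0, 0, 0.25]], [[17.3, 17.4, 2], [0, 0, 0.264]], [[17.6, 17.5, 2], [0, 0, 0.264]], [[17.6, 17.5, 2], [0, 0, 0.264]]], hand=1)

```text
time_s: 14.18
ee_pos: [0.466, -0.0134, 0.3208]
orientation: [0.131, 0.991, -0.0, 0.0]
wrist_force: [0.6, -0.9, 0.6]
finger_gap: 0.997
```

Run:
```python
from snap import *
done([17.6,17.5,2],.264); c=snap("w13",("wrist",))["wrist"]
crop(c["img"],190,130,260,200,3,"pics/w13c.png")
```

```text
cmd [0.4657, -0.0126, 0.321] 75.0
t 14.22 p [ 0.4663 -0.0135  0.3212] psi 74.95 F [ 0.3 -0.6  0.6] gap 1.001
```

View pics/w13c.png

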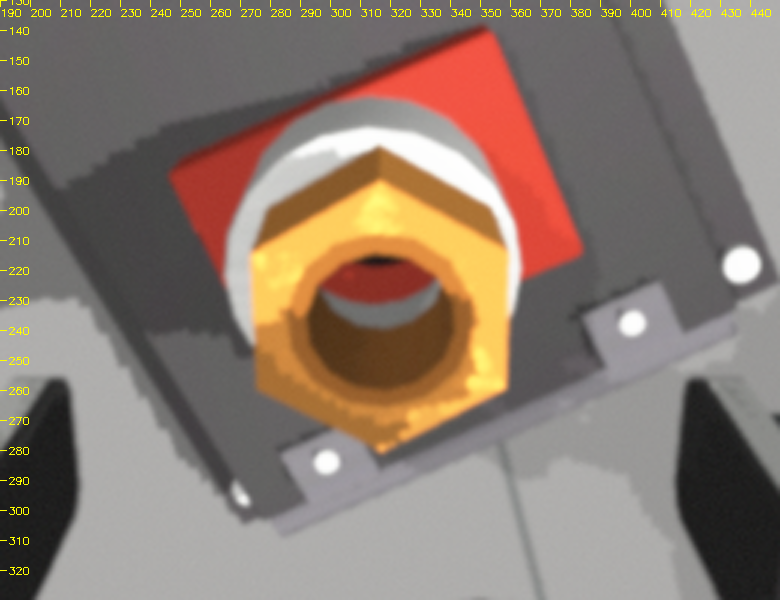

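Run:
```python
from est import *
c=fix(L("w13")); o=c["obs"]; R=Rn.from_quat(o["orientation"]).as_matrix()
p=at_z(c,[[316.3,235.5],[316.5,180/3+129.5],[317,453/3+129.5]],.118); print(p,(p-o["ee_pos"])@R)
```

```text
[[ 0.46509775 -0.0125677   0.118     ]
 [ 0.44026996 -0.00582825  0.118     ]
 [ 0.49173029 -0.01927304  0.118     ]] [[ 0.00161785  0.00061473  0.20316148]
 [ 0.027344    0.00067511  0.20313299]
 [-0.02584228  0.00105599  0.20319184]]
```

play_rows(series=[[[0, 0, 0.5], [0, 0, 0]], [[0, 0, 2.5], [0, 0, 0]], [[0, 0, 4.5], [0, 0, 0]], [[0, 0, 5.3], [0, 0, 0]], [[0, 0, 5.5], [0, 0, 0]], [[0, 0, 5.5], [0, 0, 0]]])

```text
time_s: 14.98
ee_pos: [0.4657, -0.0128, 0.2662]
orientation: [0.131, 0.991, -0.0, 0.0]
wrist_force: [-0.6, -0.2, 0.1]
finger_gap: 0.998
```

Run:
```python
from snap import *
done([0,0,5.5],0); c=snap("w14",("wrist",))["wrist"]
```

```text
cmd [0.4657, -0.0126, 0.266] 75.0
t 15.03 p [ 0.4657 -0.0128  0.2665] psi 75.0 F [ 0.7 -0.8  0.2] gap 1.004
```

View pics/w14_wrist.png

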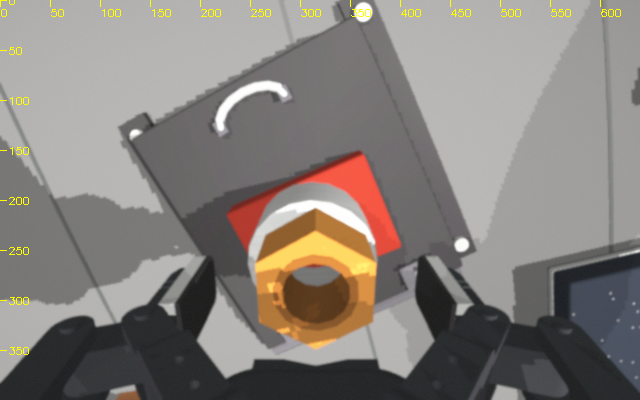

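play_rows(series=[[[0, 0, 0], [0, 0, 0]], [[0, 0, 0], [0, 0, 0]], [[0, 0, 0], [0, 0, 0]], [[0, 0, 0], [0, 0, 0]], [[0, 0, 0], [0, 0, 0]]], hand=-1, squeeze=50)

```text
time_s: 15.65
ee_pos: [0.4656, -0.0127, 0.2664]
orientation: [0.131, 0.991, -0.0, 0.0]
wrist_force: [-0.7, 0.1, 4.6]
finger_gap: 0.521
```

Run:
```python
from snap import *
c=snap("w15",("wrist",))["wrist"]
rows([.4136,.3162,.35],75); rows([.46,.18,.35],75)
```

```text
t 15.7 p [ 0.4656 -0.0127  0.2664] psi 75.0 F [-0.   0.2  5.5] gap 0.525
shift [13.55, 30.41, -8.4] turn [0.0, 0.0, 0.0] min rows 6
shift [5.54, 18.45, -8.4] turn [0.0, 0.0, 0.0] min rows 4
```

View pics/w15_wrist.png

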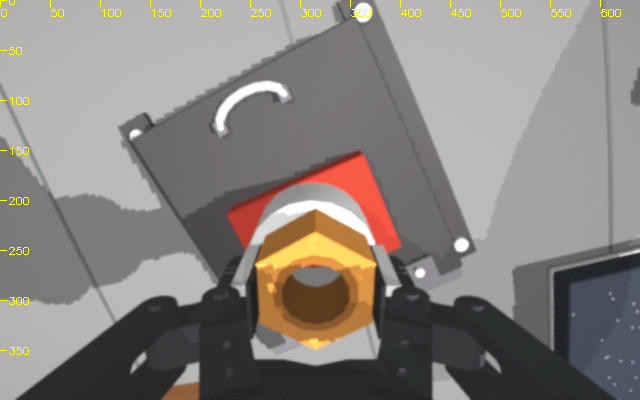

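play_rows(series=[[[0, 0, -0.2], [0, 0, 0]], [[0, 0, -1], [0, 0, 0]], [[0, 0, -3], [0, 0, 0]], [[0.7, 1.5, -5], [0, 0, 0]], [[2.5, 5.5, -6], [0, 0, 0]], [[4.5, 10.5, -6], [0, 0, 0]], [[7, 16, -6], [0, 0, 0]], [[9.5, 21.5, -5], [0, 0, 0]], [[12, 26.5, -3], [0, 0, 0]], [[13.3, 29.5, -1], [0, 0, 0]], [[13.6, 30.4, 0.5], [0, 0, 0]], [[13.6, 30.4, 0.6], [0, 0, 0]]])

```text
time_s: 17.2
ee_pos: [0.412, 0.3159, 0.258]
orientation: [0.13, 0.992, -0.001, -0.002]
wrist_force: [0.4, 0.8, -3.1]
finger_gap: 0.528
```

Run:
```python
from snap import *
from est import fix
done([13.6,30.4,.6],0); C=snap("w16",("wrist","side","top")); c=fix(C["wrist"])
P=[circ(.4136,.3162,.045,.056)]
over(c,P,190,80,260,200,3,"pics/w16c.png")
crop(C["top"]["img"],170,200,80,80,7,"pics/t16.png")
```

```text
cmd [0.4131, 0.3163, 0.26] 75.0
t 17.35 p [0.4132 0.3153 0.2603] psi 74.92 F [ 0.1 -0.3 -2.4] gap 0.527
```

View pics/w16c.png

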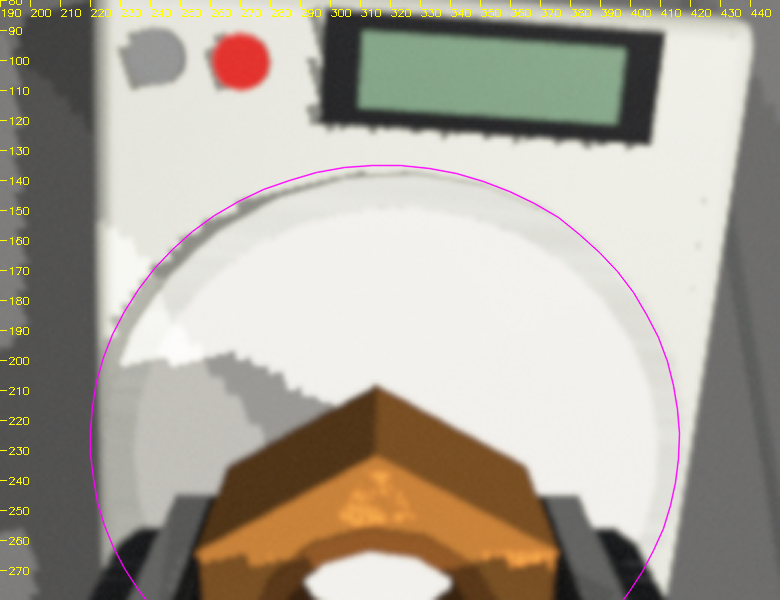

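View pics/t16.png

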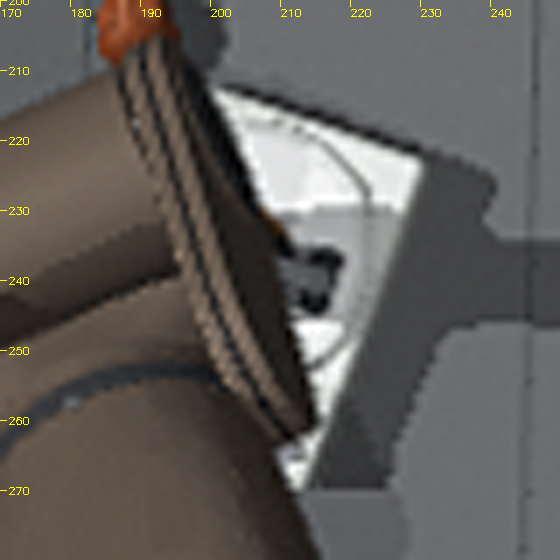

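```bash
python3 - <<'E'
from est import *
T=pickle.load(open("c0.pkl","rb"))
w1=fix(L("w1")); P=[circ(.4136,.3162,.045,.056),circ(.4136,.3162,.045,.05)]
def enh(c):
    c=dict(c); im=c["img"].astype(float); c["img"]=np.clip((im-190)*4,0,255).astype(np.uint8); return c
over(enh(w1),P,240,80,150,150,5,"pics/p1.png")
over(enh(T["top"]),P,175,205,65,65,9,"pics/p2.png")
over(enh(T["side"]),P,215,140,70,55,8,"pics/p3.png")
over(enh(fix(L("w16"))),[],190,80,260,200,3,"pics/p4.png")
E
cd pics; python3 -c "
import cv2,numpy as np
a=[cv2.resize(cv2.imread(f'p{i}.png'),(400,300) if i>2 else (400,300)) for i in (1,2,3,4)]
cv2.imwrite('p.png',np.vstack([np.hstack(a[:2]),np.hstack(a[2:])]))"
```

```text
(no output)
```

View pics/p.png

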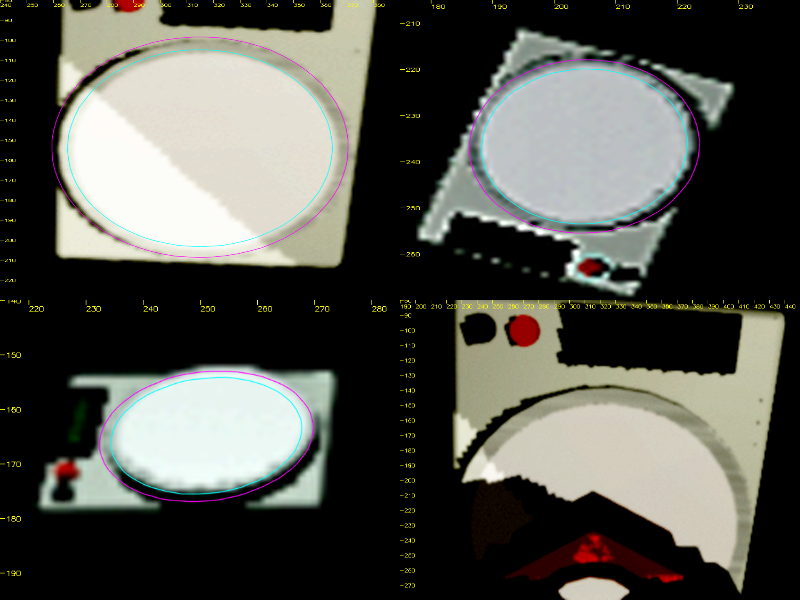

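play_rows(series=[[[-0.2, 0, 0.8], [0, 0, 0]], [[-0.2, 0, 2], [0, 0, 0]], [[-0.2, 0, 3], [0, 0, 0]], [[-0.2, 0, 3.4], [0, 0, 0]], [[-0.2, 0, 3.6], [0, 0, 0]], [[-0.2, 0, 3.7], [0, 0, 0]], [[-0.2, 0, 3.75], [0, 0, 0]], [[-0.2, 0, 3.8], [0, 0, 0]], [[-0.2, 0, 3.8], [0, 0, 0]]])

```text
time_s: 18.48
ee_pos: [0.4146, 0.3157, 0.2219]
orientation: [0.13, 0.991, 0.0, 0.0]
wrist_force: [-0.1, 0.1, -1.9]
finger_gap: 0.526
```

Run:
```python
from snap import *
done([-.2,0,3.8],0); c=snap("w17",("wrist",))
```

```text
cmd [0.415, 0.3158, 0.222] 75.0
t 18.52 p [0.4146 0.3157 0.2218] psi 75.0 F [ 0.  -0.6 -3.1] gap 0.525
```

play_rows(series=[[[0, 0, 0.05], [0, 0, 0]], [[0, 0, 0.1], [0, 0, 0]], [[0, 0, 0.1], [0, 0, 0]]])

```text
time_s: 18.9
ee_pos: [0.4147, 0.3158, 0.2214]
orientation: [0.13, 0.991, -0.0, -0.0]
wrist_force: [-3.1, -1.7, 3.9]
finger_gap: 0.53
```

Run:
```python
from snap import *
done([0,0,.1],0); c=snap("w17",("wrist",))
```

```text
cmd [0.415, 0.3158, 0.221] 75.0
t 18.95 p [0.4147 0.3158 0.2214] psi 75.0 F [-3.4 -2.5  4.2] gap 0.528
```

play_rows(series=[[[0, 0, 0], [0, 0, 0]], [[0, 0, 0], [0, 0, 0]], [[0, 0, 0], [0, 0, 0]], [[0, 0, -0.2], [0, 0, 0]], [[0, 0, -1], [0, 0, 0]], [[0, 0, -3], [0, 0, 0]], [[0, 0, -6], [0, 0, 0]], [[0, 0, -9], [0, 0, 0]], [[0, 0, -11], [0, 0, 0]], [[0, 0, -12], [0, 0, 0]], [[0, 0, -12], [0, 0, 0]]], hand=0.7)

```text
time_s: 20.32
ee_pos: [0.4146, 0.3157, 0.3415]
orientation: [0.131, 0.991, 0.0, 0.001]
wrist_force: [0.6, -1.6, 0.0]
finger_gap: 0.847
```

Run:
```python
from snap import *
from est import fix
done([0,0,-12],0); c=fix(snap("w18",("wrist",))["wrist"])
crop(c["img"],190,50,260,200,3,"pics/w18c.png")
over(c,[circ(.4136,.3162,.045,.056),circ(.4136,.3162,.073,.023)],190,50,260,200,3,"pics/w18o.png")
rows([.468,-.0130,.31],75)
```

```text
cmd [0.415, 0.3158, 0.341] 75.0
t 20.38 p [0.4144 0.3156 0.3405] psi 75.0 F [-0.2 -0.2  0.4] gap 0.848
shift [-13.63, -30.38, 3.1] turn [0.0, 0.0, 0.0] min rows 6
```

View pics/w18o.png

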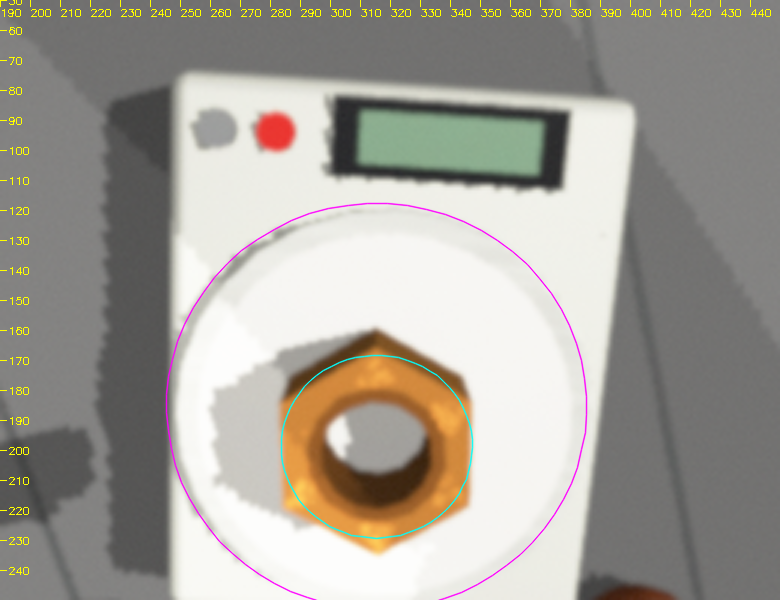

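play_rows(series=[[[-0.7, -1.5, 0], [0, 0, 0]], [[-2.5, -5.5, 0], [0, 0, 0]], [[-5, -11, 0], [0, 0, 0]], [[-7.5, -16.5, 0], [0, 0, 0]], [[-10, -22, 0.5], [0, 0, 0]], [[-12, -27, 1.5], [0, 0, 0]], [[-13.3, -29.7, 2.8], [0, 0, 0]], [[-13.6, -30.4, 3.5], [0, 0, 0]], [[-13.6, -30.4, 4], [0, 0, 0]], [[-13.6, -30.4, 4], [0, 0, 0]]], hand=1)

```text
time_s: 21.62
ee_pos: [0.4669, -0.0124, 0.3001]
orientation: [0.13, 0.992, 0.0, -0.001]
wrist_force: [-0.3, 0.1, -0.9]
finger_gap: 1.0
```

Run:
```python
from snap import *
from est import fix
done([-13.6,-30.4,4],0); c=fix(snap("w19",("wrist",))["wrist"])
over(c,[circ(.467,-.013,.090,.031),circ(.467,-.013,.054,.031)],190,130,260,200,3,"pics/w19o.png")
```

```text
cmd [0.4677, -0.0131, 0.301] 75.0
t 21.68 p [ 0.4671 -0.0122  0.3006] psi 75.09 F [ 0.7  0.5 -1.4] gap 1.004
```

View pics/w19o.png

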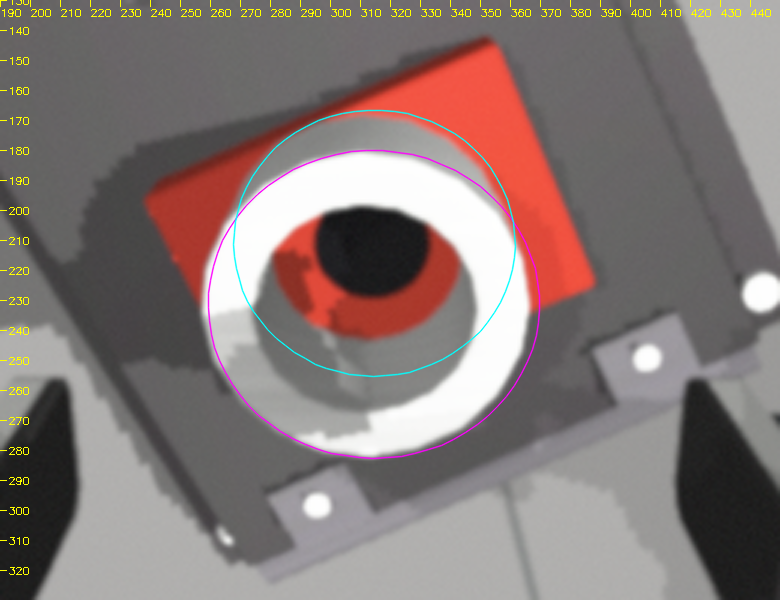

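play_rows(series=[[[0, -0.13, 0.7], [0, 0, 0]], [[0, -0.13, 2.5], [0, 0, 0]], [[0, -0.13, 5], [0, 0, 0]], [[0, -0.13, 6.7], [0, 0, 0]], [[0, -0.13, 7.3], [0, 0, 0]], [[0, -0.13, 7.3], [0, 0, 0]], [[0, -0.13, 7.3], [0, 0, 0]]])

```text
time_s: 22.55
ee_pos: [0.4674, -0.0145, 0.2286]
orientation: [0.13, 0.991, -0.0, 0.001]
wrist_force: [0.7, -0.3, -0.9]
finger_gap: 1.003
```

Run:
```python
from snap import *
done([0,-.13,7.3],0); c=snap("w20",("wrist",))["wrist"]
crop(c["img"],190,200,260,200,3,"pics/w20o.png")
```

```text
cmd [0.4673, -0.0143, 0.228] 75.0
t 22.6 p [ 0.4674 -0.0145  0.2286] psi 75.0 F [-0.4 -0.3  0.1] gap 0.996
```

View pics/w20o.png

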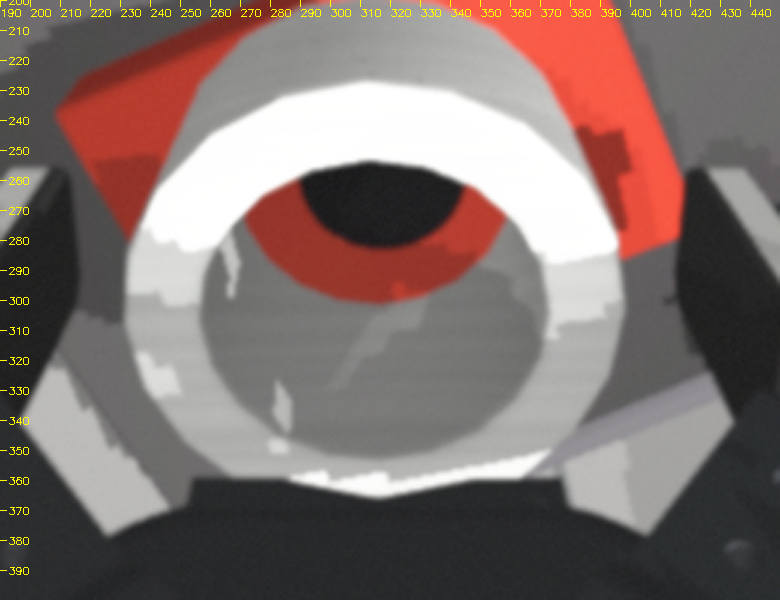

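play_rows(series=[[[0, -0.03, 0], [0, 0, 0]], [[0, -0.03, 0], [0, 0, 0]], [[0, -0.03, 0], [0, 0, 0]], [[0, -0.03, 0], [0, 0, 0]], [[0, -0.03, 0], [0, 0, 0]]], hand=-1, squeeze=60)

```text
time_s: 23.22
ee_pos: [0.4673, -0.0148, 0.229]
orientation: [0.131, 0.991, -0.0, 0.001]
wrist_force: [-2.2, -0.2, 6.1]
finger_gap: 0.715
```

Run:
```python
from snap import *
done([0,-.03,0],0)
c=snap("w21",("wrist",))["wrist"]
rows([.396,-.328,.30],75)
rows([.396,-.328,.30],60)
from est import *
c=fix(L("w19")); o=c["obs"]; R=Rn.from_quat(o["orientation"]).as_matrix()
for yc in (228,230,232): p=at_z(c,[[311.5,yc]],.09)[0]; print(p,(p-o["ee_pos"])@R)
```

```text
cmd [0.4673, -0.0146, 0.228] 75.0
t 23.27 p [ 0.4673 -0.0148  0.229 ] psi 74.99 F [-1.3 -0.1  5.5] gap 0.715
shift [-1.23, -32.11, -7.2] turn [0.0, 0.0, 0.0] min rows 6
shift [-1.23, -32.11, -7.2] turn [0.0, 0.0, 0.262] min rows 6
[ 0.46346276 -0.01356269  0.09      ] [ 0.00301787 -0.00223656  0.21057245]
[ 0.46462169 -0.01387518  0.09      ] [ 0.00181756 -0.00224035  0.21057179]
[ 0.46578497 -0.01418885  0.09      ] [ 0.00061274 -0.00224416  0.21057113]
```

View pics/w21_wrist.png

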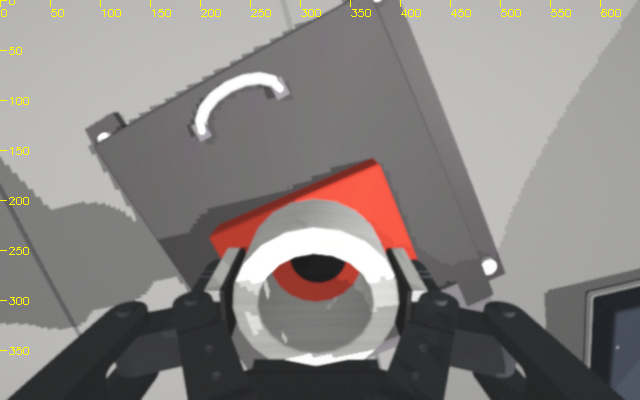

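play_rows(series=[[[0, 0, -0.2], [0, 0, 0]], [[0, 0, -1], [0, 0, 0]], [[0, 0, -3], [0, 0, 0]], [[-0.1, -1.5, -5], [0, 0, 0]], [[-0.2, -5.5, -6], [0, 0, 0]], [[-0.4, -11, -6], [0, 0, 0]], [[-0.6, -16.5, -6], [0, 0, 0]], [[-0.8, -22, -6], [0, 0, 0]], [[-1, -27, -6], [0, 0, 0]], [[-1.2, -31, -6], [0, 0, 0]], [[-1.2, -32.1, -6], [0, 0, 0]], [[-1.2, -32.1, -6], [0, 0, 0]]])

```text
time_s: 24.78
ee_pos: [0.395, -0.3279, 0.2873]
orientation: [0.131, 0.991, 0.001, -0.0]
wrist_force: [0.7, 0.4, -4.5]
finger_gap: 0.721
```

Run:
```python
from snap import *
from est import fix
done([-1.2,-32.1,-6],0)
c=fix(snap("w22",("wrist",))["wrist"])
over(c,[circ(.394,-.328,.014,.05),circ(.394,-.328,.045,.01)],190,130,260,200,3,"pics/w22o.png")
```

```text
cmd [0.3958, -0.3278, 0.288] 75.0
t 24.82 p [ 0.3952 -0.3272  0.2872] psi 74.99 F [-0.4  0.9 -4.3] gap 0.719
```

View pics/w22o.png

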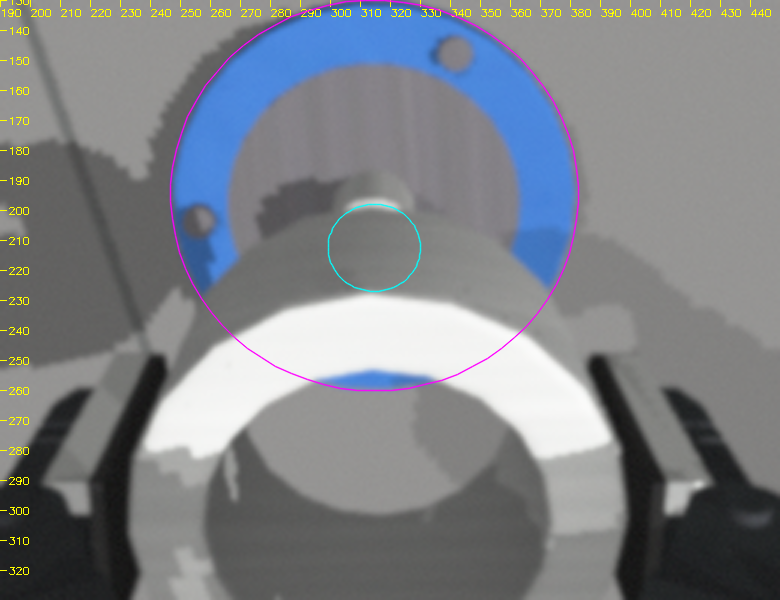

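play_rows(series=[[[0, 0, 0.8], [0, 0, 0]], [[0, 0, 2.5], [0, 0, 0]], [[0, 0, 4.5], [0, 0, 0]], [[0, 0, 6], [0, 0, 0]], [[0, 0, 7], [0, 0, 0]], [[0, 0, 8], [0, 0, 0]], [[0, 0, 9], [0, 0, 0]], [[0, 0, 9.4], [0, 0, 0]], [[0, 0, 9.6], [0, 0, 0]], [[0, 0, 9.7], [0, 0, 0]], [[0, 0, 9.75], [0, 0, 0]], [[0, 0, 9.75], [0, 0, 0]]])

```text
time_s: 26.32
ee_pos: [0.3954, -0.3279, 0.1904]
orientation: [0.131, 0.991, -0.0, 0.0]
wrist_force: [0.1, 0.0, -3.5]
finger_gap: 0.715
```

Run:
```python
from snap import *
done([0,0,9.75],0)
C=snap("w23",("wrist","side")); crop(C["side"]["img"],260,310,110,90,6,"pics/s23.png")
```

```text
cmd [0.3958, -0.3278, 0.1905] 75.0
t 26.43 p [ 0.3954 -0.3279  0.1904] psi 75.0 F [ 0.3 -0.7 -4.1] gap 0.715
```

View pics/s23.png

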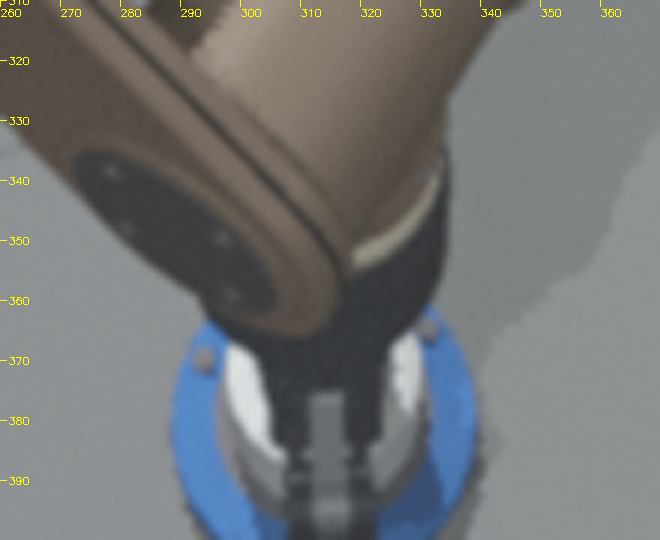

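View pics/w23_wrist.png

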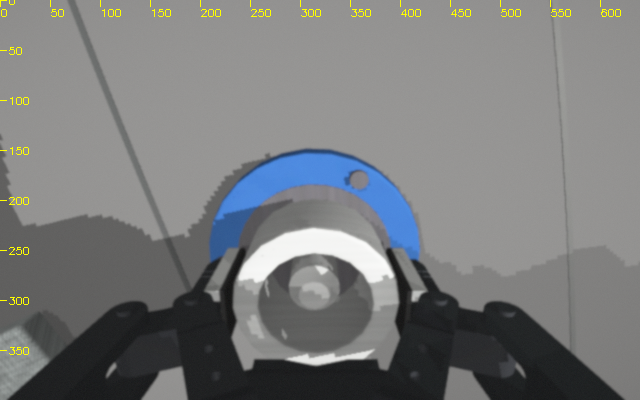

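Spigot is inside the bore, well centred; about 1 mm to go.

play_rows(series=[[[0, 0, 0.05], [0, 0, 0]], [[0, 0, 0.1], [0, 0, 0]], [[0, 0, 0.15], [0, 0, 0]], [[0, 0, 0.15], [0, 0, 0]]])

```text
time_s: 26.92
ee_pos: [0.3954, -0.3279, 0.189]
orientation: [0.13, 0.991, 0.0, -0.0]
wrist_force: [-1.5, 0.9, -0.8]
finger_gap: 0.716
```

Run:
```python
from snap import *
done([0,0,.15],0); snap("w23b")
```

```text
cmd [0.3958, -0.3278, 0.189] 75.0
t 26.98 p [ 0.3954 -0.3279  0.189 ] psi 75.0 F [-1.6  1.1  0.1] gap 0.717
```

play_rows(series=[[[0, 0, 0], [0, 0, 0]], [[0, 0, 0], [0, 0, 0]], [[0, 0, 0], [0, 0, 0]], [[0, 0, -0.2], [0, 0, 0]], [[0, 0, -1], [0, 0, 0]], [[0, 0, -3], [0, 0, 0]], [[0, 0, -6], [0, 0, 0]], [[0, 0, -9], [0, 0, 0]], [[0, 0, -11], [0, 0, 0]], [[0, 0, -12], [0, 0, 0]], [[0, 0, -12], [0, 0, 0]]], hand=1)

```text
time_s: 28.35
ee_pos: [0.3954, -0.3279, 0.3095]
orientation: [0.131, 0.991, -0.001, 0.001]
wrist_force: [-0.1, 0.8, -0.2]
finger_gap: 1.003
```

Run:
```python
from snap import *
done([0,0,-12],0); snap("w24")
rows([.468,-.0135,.33],10)
```

```text
cmd [0.3958, -0.3278, 0.309] 75.0
t 28.4 p [ 0.3952 -0.3277  0.3085] psi 75.0 F [-0.8 -0.9 -0.2] gap 1.001
shift [1.16, 32.23, -2.1] turn [0.0, 0.0, 1.134] min rows 7
```

View pics/w24_wrist.png

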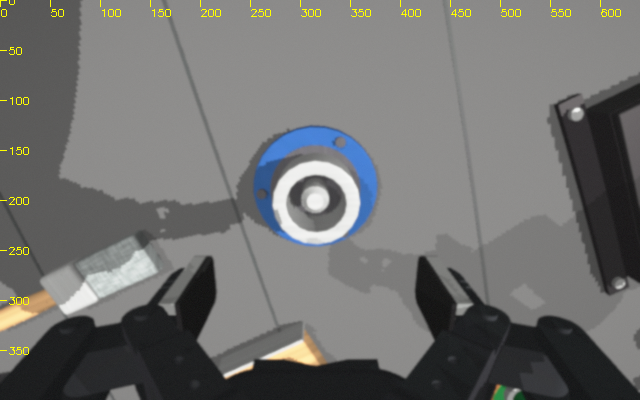

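play_rows(series=[[[0.1, 1.5, -0.5], [0, 0, 0.06]], [[0.2, 5, -1], [0, 0, 0.2]], [[0.4, 10, -1.5], [0, 0, 0.36]], [[0.6, 15, -2], [0, 0, 0.53]], [[0.8, 20, -2], [0, 0, 0.7]], [[1, 25, -2], [0, 0, 0.86]], [[1.1, 29, -2], [0, 0, 1]], [[1.2, 31.5, -2], [0, 0, 1.1]], [[1.2, 32.2, -2], [0, 0, 1.134]], [[1.2, 32.2, -2], [0, 0, 1.134]], [[1.2, 32.2, -2], [0, 0, 1.134]]])

```text
time_s: 29.78
ee_pos: [0.4669, -0.014, 0.3279]
orientation: [0.643, 0.766, -0.0, -0.001]
wrist_force: [-0.6, -0.4, -0.6]
finger_gap: 1.003
```

Run:
```python
from snap import *
from est import fix
done([1.2,32.2,-2],1.134); c=fix(snap("w25")["wrist"])
over(c,[rect(.4665,-.0135,.054,np.radians(9.4),.06,.084)],190,80,260,200,3,"pics/w25o.png")
```

```text
cmd [0.4675, -0.0137, 0.329] 10.03
t 29.82 p [ 0.4669 -0.0141  0.3282] psi 10.01 F [-0.  -0.2  0.7] gap 0.999
```

View pics/w25_wrist.png

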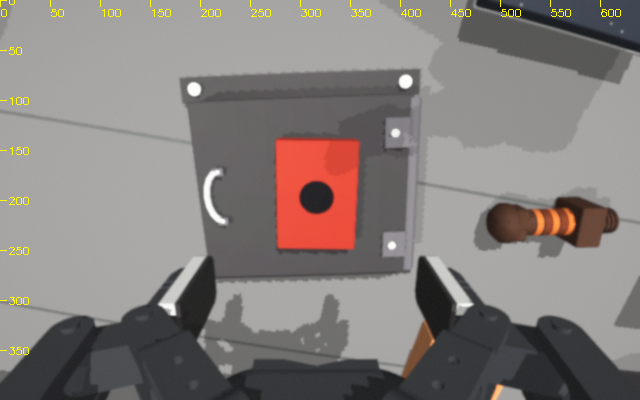

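View pics/w25o.png

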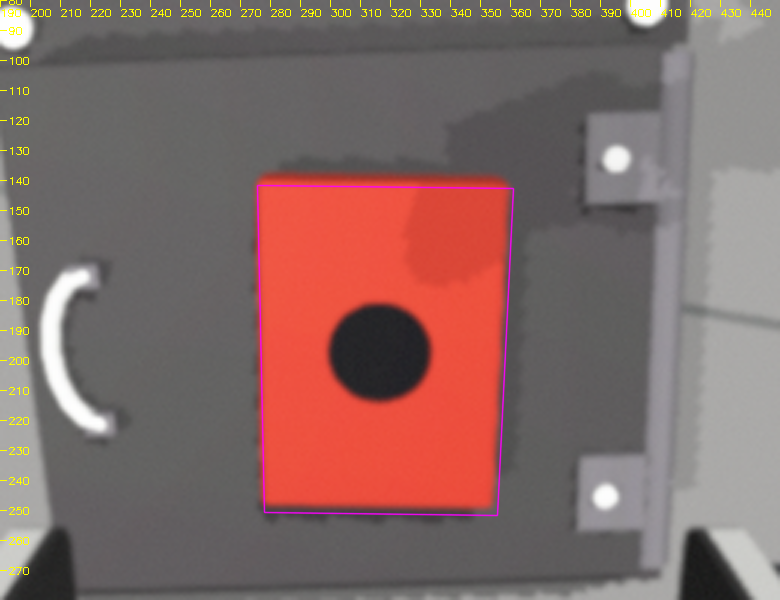

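Run:
```python
from est import *
c=fix(L("w25")); o=c["obs"]; R=Rn.from_quat(o["orientation"]).as_matrix()
p=at_z(c,[[316.2,196.8]]+[(np.array(q)/3+[189.5,79.5]).tolist() for q in [(258,186),(508,188),(493,509),(264,511)]],.054); print(p.round(4),((p-o["ee_pos"])@R).round(4)); print(p[1:].mean(0))
for a,b in((1,2),(4,3)): e=p[b]-p[a]; print(np.degrees(np.arctan2(e[1],e[0])),np.linalg.norm(e))
for a,b in((4,1),(3,2)): e=p[b]-p[a]; print(np.degrees(np.arctan2(e[1],e[0]))-90,np.linalg.norm(e))
```

```text
[[ 0.4654 -0.012   0.054 ]
 [ 0.4301  0.0229  0.054 ]
 [ 0.4879  0.0328  0.054 ]
 [ 0.5015 -0.0486  0.054 ]
 [ 0.4435 -0.0595  0.054 ]] [[ 0.0022 -0.0008  0.2742]
 [ 0.0428 -0.0295  0.2742]
 [ 0.0424  0.0291  0.2742]
 [-0.04    0.0283  0.2741]
 [-0.0407 -0.0307  0.2742]]
[ 0.46574835 -0.01308131  0.054     ]
9.626206496656453 0.058667349448708814
10.648713557209792 0.05904458913919348
9.221079694947605 0.08348233119131314
9.471583117115216 0.08242688386861494
```

play_rows(series=[[[0.1, 0, 0.8], [0, 0, 0.01]], [[0.1, 0, 3], [0, 0, 0.01]], [[0.1, 0, 6], [0, 0, 0.01]], [[0.1, 0, 8.5], [0, 0, 0.01]], [[0.1, 0, 9.5], [0, 0, 0.01]], [[0.1, 0, 9.5], [0, 0, 0.01]], [[0.1, 0, 9.5], [0, 0, 0.01]]])

```text
time_s: 30.7
ee_pos: [0.4675, -0.0129, 0.2347]
orientation: [0.646, 0.763, 0.0, 0.001]
wrist_force: [0.6, -0.5, 0.1]
finger_gap: 0.999
```

Run:
```python
from snap import *
done([.1,0,9.5],.01); c=snap("w26")["wrist"]
crop(c["img"],190,160,260,200,3,"pics/w26o.png")
```

```text
cmd [0.4673, -0.0127, 0.234] 9.45
t 30.75 p [ 0.4675 -0.0129  0.2349] psi 9.45 F [-0.2 -0.4 -0.3] gap 1.0
```

View pics/w26o.png

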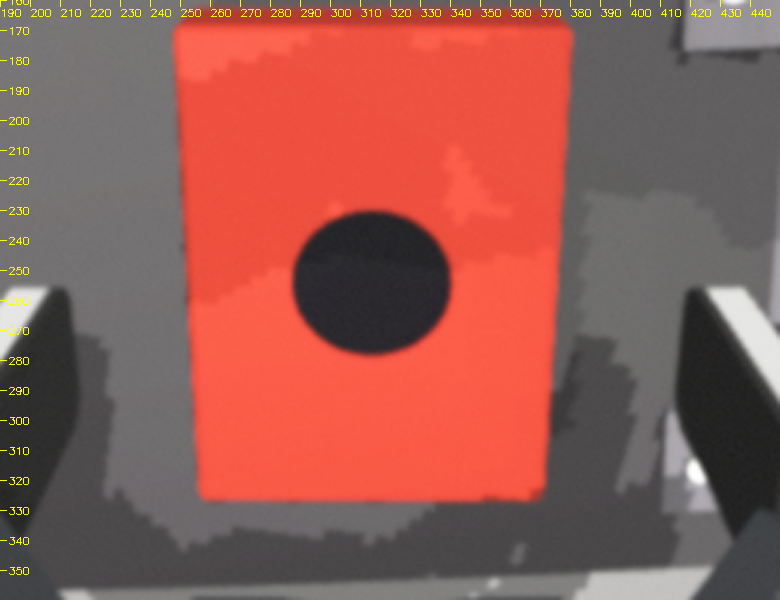

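play_rows(series=[[[0.1, -0.06, 0.4], [0, 0, 0]], [[0.1, -0.06, 1.3], [0, 0, 0]], [[0.1, -0.06, 2.1], [0, 0, 0]], [[0.1, -0.06, 2.5], [0, 0, 0]], [[0.1, -0.06, 2.7], [0, 0, 0]], [[0.1, -0.06, 2.7], [0, 0, 0]]], hand=0.75)

```text
time_s: 31.5
ee_pos: [0.4662, -0.0119, 0.2066]
orientation: [0.646, 0.763, -0.0, -0.0]
wrist_force: [0.5, -0.0, 0.2]
finger_gap: 0.876
```

Run:
```python
from snap import *
done([.1,-.06,2.7],0); c=snap("w27",("wrist","side")); crop(c["side"]["img"],230,180,130,110,6,"pics/s27.png")
```

```text
cmd [0.4666, -0.0118, 0.207] 9.45
t 31.6 p [ 0.4663 -0.0119  0.2069] psi 9.45 F [ 0.1 -0.3  0. ] gap 0.874
```

View pics/w27_wrist.png

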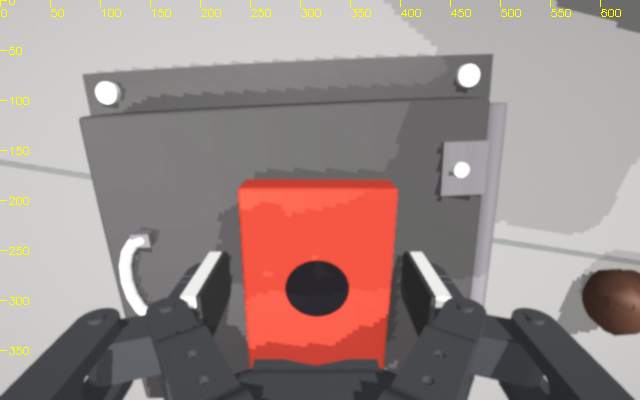

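View pics/s27.png

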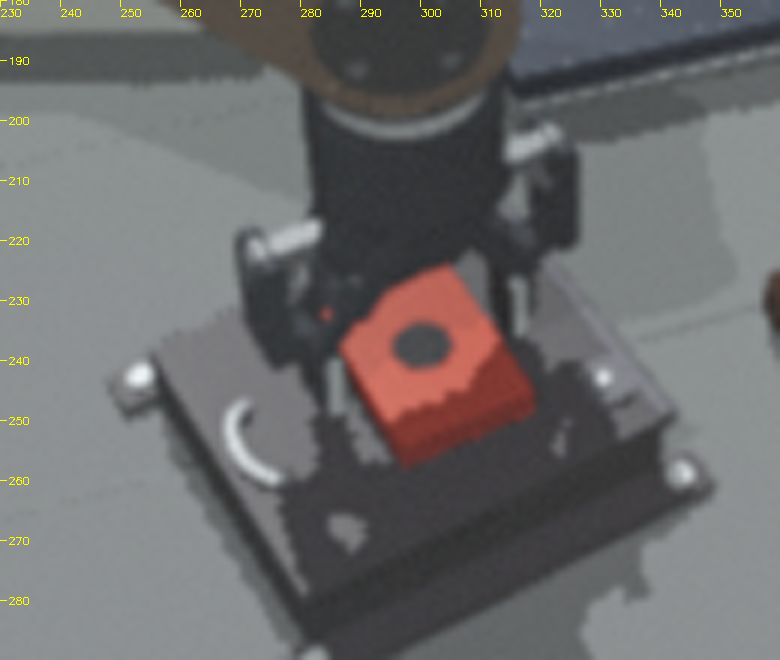

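play_rows(series=[[[0, 0, 0], [0, 0, 0]], [[0, 0, 0], [0, 0, 0]], [[0, 0, 0], [0, 0, 0]], [[0, 0, 0], [0, 0, 0]]], hand=-1, squeeze=80)

```text
time_s: 32.1
ee_pos: [0.4667, -0.0119, 0.2076]
orientation: [0.646, 0.763, 0.0, 0.001]
wrist_force: [0.1, 0.5, 5.9]
finger_gap: 0.681
```

Run:
```python
from snap import *
c=snap("w28",("wrist",))
```

```text
t 32.15 p [ 0.4667 -0.0119  0.2076] psi 9.45 F [-0.8  0.4  5.3] gap 0.679
```

View pics/w28_wrist.png

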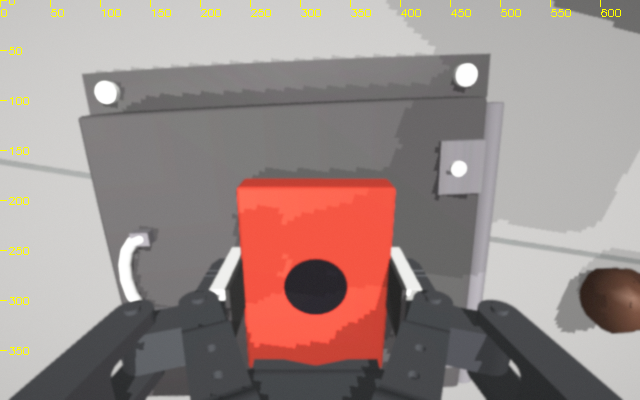

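play_rows(series=[[[0, 0, -0.1], [0, 0, 0]], [[0, 0, -0.4], [0, 0, 0]], [[0, 0, -1.2], [0, 0, 0]], [[0, 0, -2.5], [0, 0, 0]], [[0, 0, -4.5], [0, 0, 0]], [[0, 0, -6.5], [0, 0, 0]], [[0, 0, -7.5], [0, 0, 0]], [[0, 0, -8], [0, 0, 0]], [[0, 0, -8], [0, 0, 0]]])

```text
time_s: 33.28
ee_pos: [0.466, -0.0118, 0.2866]
orientation: [0.646, 0.763, -0.0, -0.0]
wrist_force: [-0.8, -0.2, -5.8]
finger_gap: 0.679
```

Run:
```python
from snap import *
done([0,0,-8],0)
c=snap("w29",("wrist",))
rows([.6354,.2015,.25],-2)
```

```text
cmd [0.4666, -0.0118, 0.287] 9.45
t 33.33 p [ 0.4659 -0.0118  0.2862] psi 9.45 F [-0.4  0.5 -6. ] gap 0.683
shift [18.27, 20.16, 3.7] turn [0.0, 0.0, 0.2] min rows 5
```

View pics/w29_wrist.png

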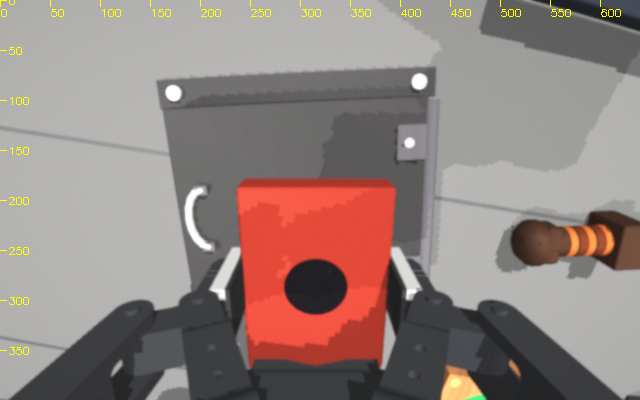

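Plate held square (hole centre still at 316,287), full weight carried. On to the granite.

play_rows(series=[[[1, 1, 0], [0, 0, 0.02]], [[3.5, 4, 0], [0, 0, 0.05]], [[7, 8, 0], [0, 0, 0.09]], [[10.5, 12, 0], [0, 0, 0.13]], [[14, 15.5, 0], [0, 0, 0.17]], [[16.8, 18.5, 1], [0, 0, 0.19]], [[18, 19.8, 2.3], [0, 0, 0.2]], [[18.3, 20.2, 3.3], [0, 0, 0.2]], [[18.3, 20.2, 3.5], [0, 0, 0.2]], [[18.3, 20.2, 3.5], [0, 0, 0.2]]])

```text
time_s: 34.58
ee_pos: [0.635, 0.201, 0.2513]
orientation: [0.72, 0.694, -0.001, -0.0]
wrist_force: [0.4, 0.4, -6.5]
finger_gap: 0.68
```

Run:
```python
from snap import *
from est import fix
done([18.3,20.2,3.5],.2)
C=snap("w30",("wrist",)); c=fix(C["wrist"]); 
over(c,[rect(.6354,.2015,.032,np.radians(-2),.15,.12)],120,80,390,300,2,"pics/w30o.png")
```

```text
cmd [0.6358, 0.2019, 0.252] -2.01
t 34.62 p [0.6352 0.2011 0.252 ] psi -2.05 F [-0.5 -0.1 -5.9] gap 0.675
```

View pics/w30o.png

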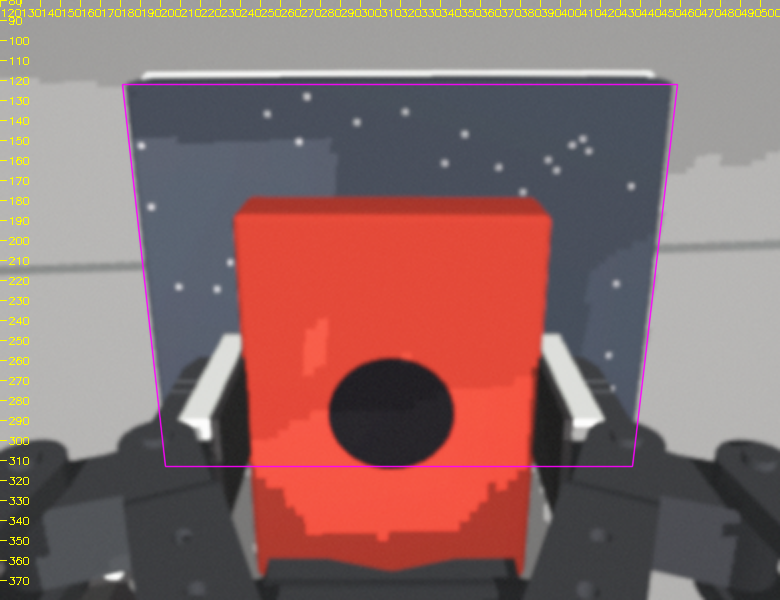

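play_rows(series=[[[0, 0, 0.8], [0, 0, 0]], [[0, 0, 2.2], [0, 0, 0]], [[0, 0, 3.6], [0, 0, 0]], [[0, 0, 4.3], [0, 0, 0]], [[0, 0, 4.6], [0, 0, 0]], [[0, 0, 4.8], [0, 0, 0]], [[0, 0, 4.9], [0, 0, 0]], [[0, 0, 4.95], [0, 0, 0]], [[0, 0, 4.95], [0, 0, 0]]])

```text
time_s: 35.75
ee_pos: [0.6354, 0.2019, 0.2025]
orientation: [0.719, 0.695, 0.0, 0.0]
wrist_force: [-0.0, 0.3, -6.3]
finger_gap: 0.681
```

Run:
```python
from snap import *
done([0,0,4.95],0); snap("w31")
```

```text
cmd [0.6358, 0.2019, 0.2025] -2.01
t 35.8 p [0.6354 0.2019 0.2025] psi -2.0 F [-0.6  0.6 -5.3] gap 0.678
```

play_rows(series=[[[0, 0, 0.05], [0, 0, 0]], [[0, 0, 0.1], [0, 0, 0]], [[0, 0, 0.1], [0, 0, 0]], [[0, 0, 0.1], [0, 0, 0]]])

```text
time_s: 36.3
ee_pos: [0.6355, 0.2019, 0.2018]
orientation: [0.719, 0.695, 0.0, 0.0]
wrist_force: [-1.8, -0.5, -2.3]
finger_gap: 0.681
```

Run:
```python
from snap import *
done([0,0,.1],0); snap("w31")
```

```text
cmd [0.6358, 0.2019, 0.2015] -2.01
t 36.35 p [0.6355 0.2019 0.2018] psi -2.0 F [-1.9 -0.4 -1.2] gap 0.682
```

Partly resting; half a millimetre more.

play_rows(series=[[[0, 0, 0.04], [0, 0, 0]], [[0, 0, 0.06], [0, 0, 0]], [[0, 0, 0.06], [0, 0, 0]]])

```text
time_s: 36.72
ee_pos: [0.6355, 0.2019, 0.2017]
orientation: [0.719, 0.695, -0.0, 0.0]
wrist_force: [-4.4, -0.7, 3.7]
finger_gap: 0.681
```

Run:
```python
from snap import *
done([0,0,.06],0); snap("w32")
```

```text
cmd [0.6358, 0.2019, 0.2009] -2.01
t 36.77 p [0.6355 0.2019 0.2017] psi -2.0 F [-5.9 -0.3  3.5] gap 0.68
```

play_rows(series=[[[0, 0, 0], [0, 0, 0]], [[0, 0, 0], [0, 0, 0]], [[0, 0, 0], [0, 0, 0]], [[0, 0, -0.2], [0, 0, 0]], [[0, 0, -1], [0, 0, 0]], [[0, 0, -3], [0, 0, 0]], [[0, 0, -6], [0, 0, 0]], [[0, 0, -10], [0, 0, 0]], [[0, 0, -14], [0, 0, 0]], [[0, 0, -17], [0, 0, 0]], [[0, 0, -18], [0, 0, 0]], [[0, 0, -18], [0, 0, 0]]], hand=0.9)

```text
time_s: 38.28
ee_pos: [0.6353, 0.2019, 0.3818]
orientation: [0.719, 0.695, 0.001, 0.001]
wrist_force: [0.3, -0.4, 0.1]
finger_gap: 0.949
```

Run:
```python
from snap import *
done([0,0,-18],0); C=snap("w33",("wrist","side","top"))
rows([.45,.0,.45],60)
```

```text
cmd [0.6358, 0.2019, 0.3809] -2.01
t 38.42 p [0.635  0.2017 0.3785] psi -2.01 F [-1.   0.1  0.3] gap 0.951
shift [-20.83, -17.86, -6.91] turn [0.0, 0.0, -1.082] min rows 6
```

View pics/w33_wrist.png

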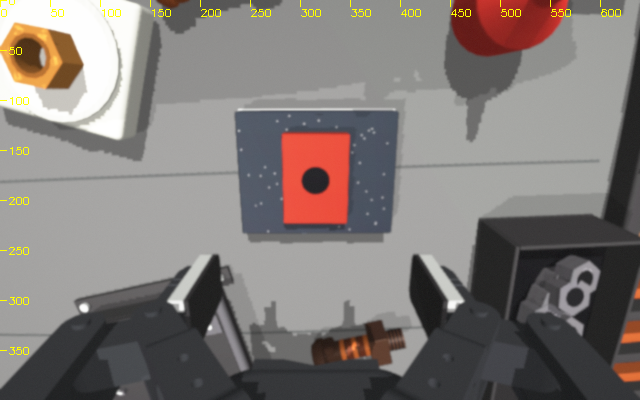

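View pics/w33_side.png

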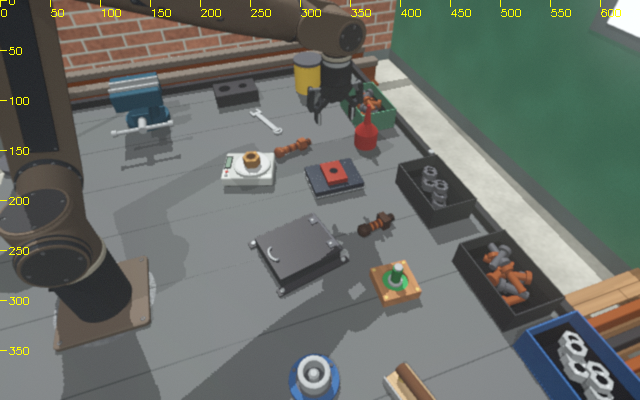

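Run:
```python
from h import *
import pickle
c=pickle.load(open("w33_top.pkl","rb"))
over(c,[circ(.4136,.3162,.045,.056),rect(.6354,.2015,.048,np.radians(-2),.06,.084),circ(.6413,-.187,.0825,.0095),circ(.394,-.328,.05,.031),hexg(.4136,.3162,.073,np.radians(75))],170,130,280,150,2,"pics/fin.png")
im=cv2.imread("pics/fin.png"); 
crop(c["img"],170,200,75,75,7,"pics/fin2.png")
```

```text
(no output)
```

View pics/fin.png

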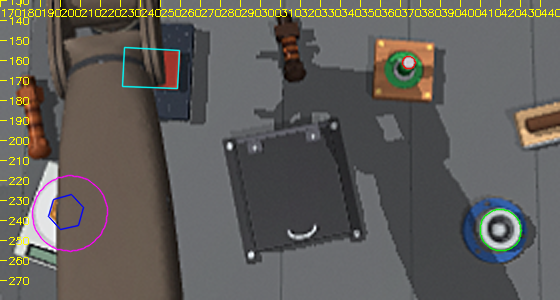

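View pics/fin2.png

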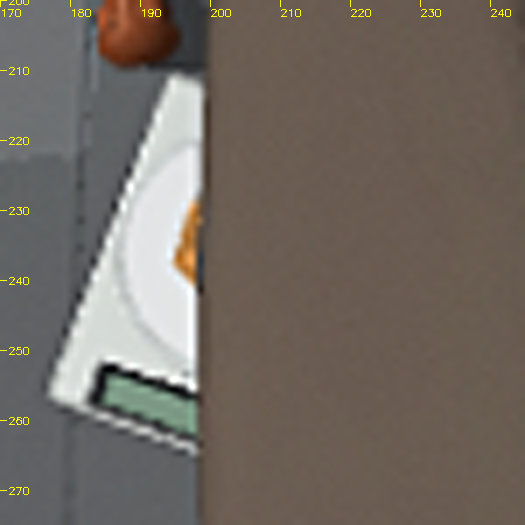

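Run:
```python
from cell import r,monitor
print(r.finish_job()); print(monitor.get_obs()["time_s"])
```

```text
the job is handed in; nothing more can be done
None
the job is handed in; nothing more can be done
```

The flap is clear and all four parts are set out, moved in the order asked: pin, nut, sleeve, plate. The job was handed in at about 38.4 s of the 93 s allowed.

- **Setting down:** I lowered each part in steps of about 0.5 mm near its seat, until the wrist force showed the weight had gone. Readings at contact stayed below about 7 N. The gripper was then opened and withdrawn.
- **Last pictures** (taken with the arm raised clear):
  - The pin stands upright, near the middle of the felt recess.
  - The nut lies flat on the pan.
  - The sleeve is over the spigot, down on the blue stand.
  - The red plate lies flat and square in the middle of the granite.
  - Both bolts looked undisturbed, but I did not measure them against their starting positions.
- **Checks that disagreed or fell short:**
  - The wrist camera read about 1 mm sideways against the grasps, and I corrected for it.
  - The pan's centre could only be fitted to 1–2 mm, so the nut could be off centre by that much.
  - In the final top view the arm hid most of the pan and plate, so for those I relied on the wrist and side pictures.

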